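# Two refrigeration repair kits

## Task

Make up the two repair kits from the refrigeration parts laid out on the felt: the white filter drier, the sight glass and the red-levered shut-off valve go into the grey tray, the copper filter drier and the blue-coiled solenoid valve into the blue tray. Lay each drier flat in the tray's long pocket and stand each of the other parts upright in a small pocket of its own, all fully down on the pocket floors; set the parts down, do not drop them. Leave the black drier and the pressure gauge where they lie.

Things in the scene. Friction and masses are not known exactly. Their poses are not given: they have to be found in the camera images.
- tray_grey: Grey kit tray, white pocket floors. 148 (x) by 196 (y) mm, rim 13 high, fixed; origin under its centre at table height. Black foam, top at 12, with pockets whose floors are at 6. Long drier pocket 58 (x) by 128 (y), centre x +34, y 0; two small pockets 46 (x) by 82 (y), centres x -39, y +46 and x -39, y -46 (tray axes). Parts lie with their long (x) axis along the tray's y, either way round.
- tray_blue: Blue kit tray, yellow pocket floors. 148 (x) by 196 (y) mm, rim 13 high, fixed; origin under its centre at table height. Black foam, top at 12, with pockets whose floors are at 6. Long drier pocket 58 (x) by 128 (y), centre x +34, y 0; one small pocket 46 (x) by 82 (y), centre x -39, y 0 (tray axes). Parts lie with their long (x) axis along the tray's y, either way round.
- drier_white: White filter drier: a lying steel canister with a grey band, diameter 40 mm, with a brass flare end, diameter 17, at each side, 104 long in all, about 260 g. Origin in the middle of its axis, 20 above what it lies on; x along its length. Slightly flat underneath, so that it lies still.
- drier_copper: Copper filter drier: a lying spun copper tube with two thin brass rings, tapering at both sides to 10 mm stubs; diameter 30 mm, full diameter over the middle 46 mm, 110 long in all, about 150 g. Origin in the middle of its axis, 15 above what it lies on; x along its length. Slightly flat underneath, so that it lies still.
- sight_glass: Sight glass: a squat brass block, 30 (x) by 28 (y) mm, 20 high, with a round collar of 28 diameter on it up to 30 high and a white window with a green dot on top. Two brass flare ends, 17 thick, point along +x and -x: 66 long in all. About 140 g. Origin at the centre of its underside, z up.
- shutoff_valve: Shut-off ball valve: a brass block, 30 (x) by 28 (y) mm, 26 high, with a flat red lever, 13 wide, over it at height 33 to 37, which reaches from x -9 to x +35 mm. Two brass flare ends, 17 thick, point along +x and -x: 66 long in all. About 170 g. Origin at the centre of the block's underside, z up.
- solenoid_valve: Solenoid valve: a brass block, 30 (x) by 28 (y) mm, 20 high, under a blue coil, 34 by 34 mm, at height 27 to 61, with a grey plug on the coil's +x side (to x +31, 26 wide) and a steel nut on top (68 high in all). Two brass flare ends, 17 thick, point along +x and -x: 66 long in all. About 260 g. Origin at the centre of its underside, z up.
- drier_black: Black filter drier with a yellow band, otherwise like the white one (diameter 40, 104 long); not wanted in either kit. Origin in the middle of its axis, x along its length.
- gauge: Pressure gauge lying face up: a round case with a red bezel and white dial, diameter 64 mm, 26 high, with a brass stem reaching to x -57; not wanted in either kit. Origin at the centre of the underside of the case.

How it is judged:
By the outcome, as a careful person would: the job done as asked, in the order asked, and still so for the second after the job is handed in, with the robot touching nothing.
It also fails if it takes over 109 s, if anything falls off the work surface, if the arm or the gripper's body presses on something with over 40 N, if the wrist force passes 120 N, or if a joint passes its speed limit or range.

## Robot

A 6-joint arm with a two-finger parallel gripper is mounted at the origin on the work surface. World frame = base frame: x ahead of the robot, y to its left, z up, the work surface at z = 0. Lengths are in m, angles in rad, forces in N, time in s.
With the tool pointing down it reaches from about 0.375 to 0.975 m from the base axis. Payload 3.8 kg.
Tool frame: the origin (TCP) lies at the very end of the fingers, on their centre line; the grasp point (between the pads) lies behind it (bot.tcp_to_grasp is the y of the grasp point in the tool frame, in m); y points along the fingers, z is the direction in which the jaws open and shut, and the axes are right-handed (so a half turn about y gives the same grasp; the last joint's range is limited). The gripper opens to 85 mm and grips with 20 to 120 N. Pads are 22 mm wide; open, the fingers measure 114 mm over their backs; the gripper's body (76 mm by 85 mm) begins 54 mm behind the grasp point. The pads swing forward as they close: fully open they stand 13 mm farther back than shut.
Start: joints at [-1.25, 0.264, 1.604, -0, 1.274, -0.037], TCP at [0.236, -0.632, 0.231] pointing down, gripper open.
Joint ranges: [-2.63, 2.63], [-0.94, 2.18], [0.31, 2.57], [-1.31, 4.45], [0, 2.66], [-2.55, 2.55]. Speed limits (rad/s): [2.57, 2.57, 3.14, 3.14, 3.14, 3.14].

## Interface

Orientations are given as a rotation vector (axis times angle).
In Python, from workcell import bot, optics, workorder gives the robot as it stands.
- The arm moves only by the shell command python3 -m handwheel 'ROWS' [FORCE]. ROWS is JSON, a list of rows, each a list of 7 numbers: the shift along the tool's x, y, z in m, then the turn, a rotation vector about the tool's x, y, z in rad, then the opening, from 0 (shut) to 1 (fully open). A call has 1 to 8 rows; each row shifts and turns the commanded pose from where the row before left it, along the tool's axes as they then stand; what a row does not reach is not made up. A row lasts 1/8 s, in which the tool goes at most 62.5 mm and 10.7 degrees, less where a joint would pass 70% of its speed; a pose out of reach is approached as far as the arm can. A call with a gripper value outside its range is refused whole. The fingers move at their own pace and stop on an object; FORCE is the grip in N (left out, the last holds). Time passes only in rows, so rows that do not move let the fingers close. It gives the time, the measured TCP pose, the force and the opening at its end, in the units of the state.
- bot.read_state(): the state, without advancing time (a new reading comes with each control period).
- optics.read_camera(name): name is "scene" or "top"; returns a dict with "image" (480x640x3 uint8, red, green, blue), "z_map" (480x640 float32, m along the optical axis (not along the pixel's ray), 0 where there is no reading), "mtx" (3x3 intrinsics, pixels), "dist" ([k1, k2, p1, p2, k3] as OpenCV has them; the pictures are not rectified), "world_from_camera" (4x4, takes a point from camera to world coordinates). Camera axes: x right, y down, z forward; pixel columns grow to the right and rows downward; lengths in m; the calibration is good to about 2 mm. A picture is of the moment at which its call begins.
- workorder.finish_job(): hands the job in, once; it reports no verdict.
The state is a dict: "time": time; "q": joint angles; "joint_vel": joint speeds; "joint_torque": joint torques, N m; "tool_pos": TCP position; "tcp_rot": TCP orientation; "wrist_force": force on the tool from outside, world axes, zero at the start; "torque": the same for the moment, N m; "width": opening from 0.0 (shut) to 1.0 (fully open).
Only numpy, scipy, OpenCV 4.12 (cv2) and the standard library are available. Lean on these libraries where they do the work, as an engineer would, in place of code of your own. Each camera call takes 0.05 s, during which the arm holds its last target.

## Working session

There is one attempt and no reset: what is moved stays moved. The work goes in short steps, Python scripts to look and compute and a shell command to move; the robot and the scene stay as the last step left them, time stands still between calls to the robot, and variables do not carry over. Pictures are saved under pics/ and viewed, and the job is handed in when it is done.

```bash
ls -la; mkdir -p pics; cat > look.py <<'E'
from workcell import bot, optics, workorder
import cv2, numpy as np, sys
tag=sys.argv[1]
for n in ("top","scene"):
    c=optics.read_camera(n)
    cv2.imwrite(f"pics/{n}_{tag}.png", c["image"][...,::-1])
    np.savez(f"pics/{n}_{tag}.npz", **c)
    print(n, c["mtx"].round(1).tolist(), c["dist"], c["world_from_camera"].round(3).tolist())
s=bot.read_state()
print(s, bot.tcp_to_grasp)
E
python3 look.py 0
```

```text
total 12
drwxr-xr-x  3 agent agent 4096 Dec  7 14:42 .
drwxr-xr-x 23 root  root  4096 Dec  7 14:42 ..
drwxr-xr-x  2 agent agent 4096 Dec  7 14:42 pics
top [[436.9, 0.0, 319.6], [0.0, 436.9, 241.5], [0.0, 0.0, 1.0]] [-0.00568845  0.          0.          0.          0.        ] [[0.028, -0.994, 0.102, 0.465], [-0.999, -0.031, -0.027, 0.012], [0.03, -0.101, -0.994, 1.136], [0.0, 0.0, 0.0, 1.0]]
scene [[496.9, 0.0, 316.5], [0.0, 496.9, 245.8], [0.0, 0.0, 1.0]] [-0.1133037  0.         0.         0.         0.       ] [[0.819, 0.369, -0.439, 1.089], [0.574, -0.53, 0.625, -0.733], [-0.002, -0.764, -0.646, 0.774], [0.0, 0.0, 0.0, 1.0]]
{'time': 0.1, 'q': array([-1.24991287e+00,  2.64707413e-01,  1.60526727e+00, -4.64446200e-05,
        1.27371311e+00, -3.68739717e-02]), 'joint_vel': array([-0.00214306, -0.00269725, -0.00514835, -0.00084668, -0.00029405,
        0.00214761]), 'joint_torque': array([ 1.57272651e-03, -5.16707325e+01, -3.68589020e+01,  5.32429704e-05,
        6.33824980e-03, -1.46334810e-05]), 'tool_pos': array([ 0.23615344, -0.63161619,  0.23005048]), 'tcp_rot': array([-0.36681095,  2.02880555, -2.02454691]), 'wrist_force': array([ 0.14059875, -0.09089875,  0.48526062]), 'torque': array([-0.01885538, -0.01915767, -0.03309395]), 'width': 0.9991795260327789} -0.0187
```

View pics/top_0.png

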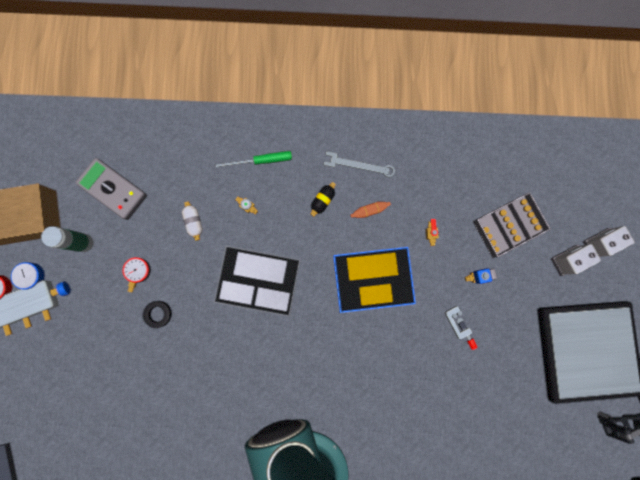

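View pics/scene_0.png

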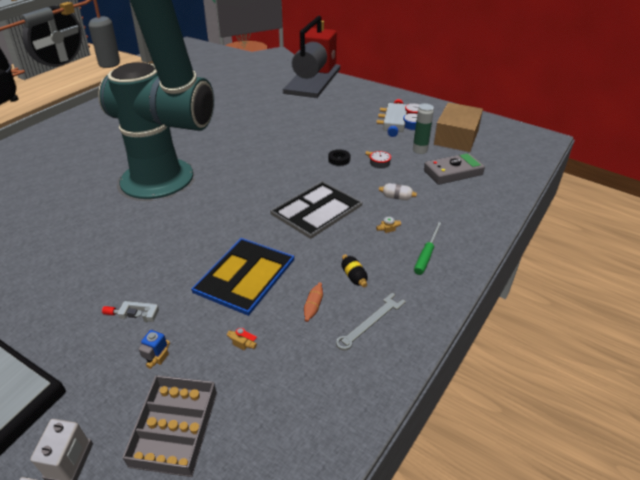

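The top view shows the white drier at about (191,220), the sight glass (246,205), black drier (322,199), copper drier (371,210), red-levered valve (433,232) and solenoid (482,276). The trays are at (257,280) and (374,279), and the gauge is at (134,271). I'll enlarge the region and measure.

```bash
python3 - <<'E'
import cv2,numpy as np
a=cv2.imread('pics/top_0.png')
cv2.imwrite('pics/top_0a.png',cv2.resize(a[180:320,160:310],None,fx=5,fy=4.2,interpolation=cv2.INTER_CUBIC)[:588,:])
cv2.imwrite('pics/top_0a.png',cv2.resize(a[185:320,165:305],None,fx=4.4,fy=4.4,interpolation=cv2.INTER_CUBIC))
cv2.imwrite('pics/top_0b.png',cv2.resize(a[185:320,330:510],None,fx=4.4,fy=4.4,interpolation=cv2.INTER_CUBIC))
b=cv2.imread('pics/scene_0.png')
cv2.imwrite('pics/scene_0a.png',cv2.resize(b[170:370,120:420],None,fx=2.6,fy=2.6,interpolation=cv2.INTER_CUBIC))
E
```

```text
(no output)
```

View pics/top_0a.png

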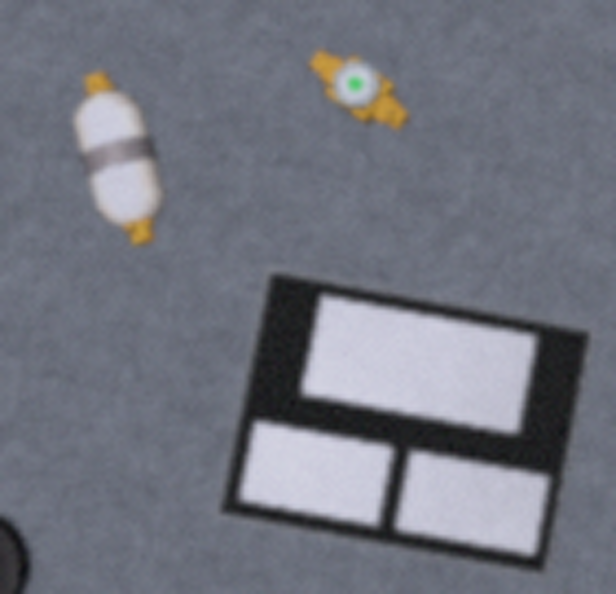

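View pics/top_0b.png

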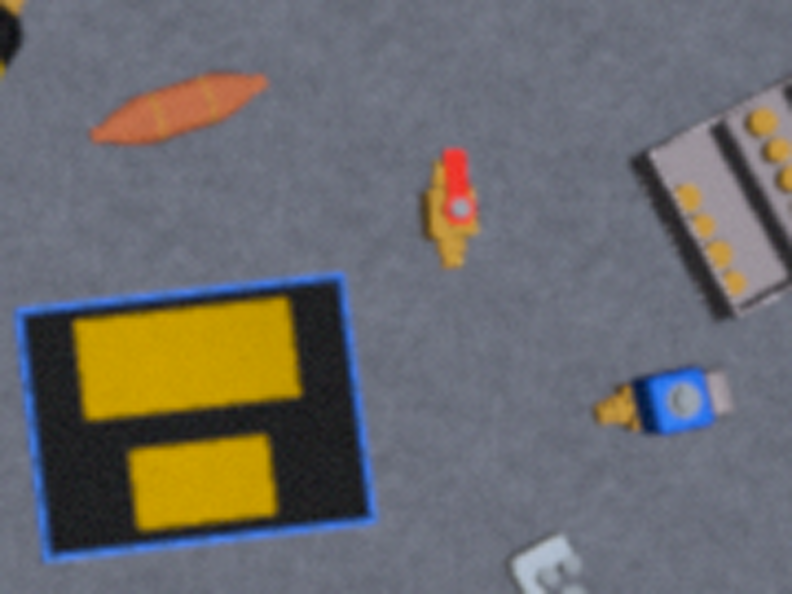

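View pics/scene_0a.png

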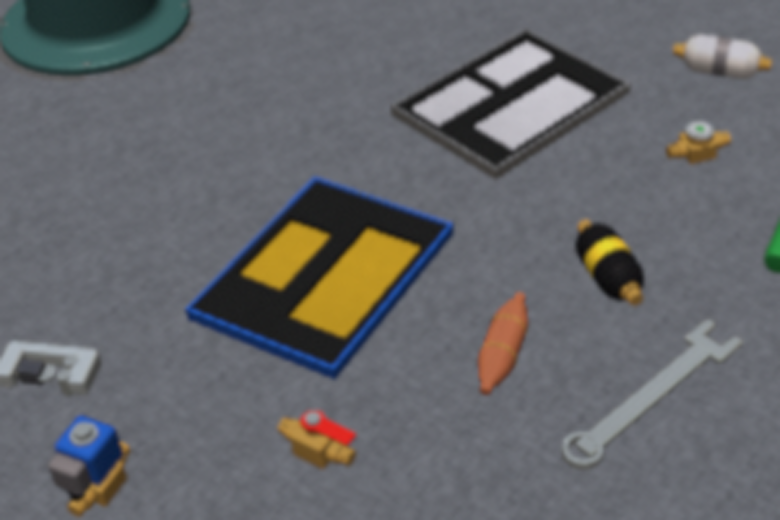

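```bash
cat > m.py <<'E'
import cv2,numpy as np
def load(n,tag):
    c=dict(np.load(f'pics/{n}_{tag}.npz')); return c
def ray(c,uv,z):
    uv=np.array(uv,float).reshape(-1,1,2)
    p=cv2.undistortPoints(uv,c['mtx'],c['dist']).reshape(-1,2)
    d=np.c_[p,np.ones(len(p))]@c['world_from_camera'][:3,:3].T
    o=c['world_from_camera'][:3,3]
    return o+d*((z-o[2])/d[:,2])[:,None]
def mask(c,lo,hi,roi):
    h=cv2.cvtColor(c['image'],cv2.COLOR_RGB2HSV)
    m=cv2.inRange(h,np.array(lo),np.array(hi)); k=np.zeros_like(m)
    x0,y0,x1,y1=roi; k[y0:y1,x0:x1]=m[y0:y1,x0:x1]; return k
def blobs(m,amin=4):
    n,l,st,ce=cv2.connectedComponentsWithStats(m)
    return [(st[i,4],ce[i].round(2)) for i in range(1,n) if st[i,4]>=amin]
BR=((10,120,60),(30,255,255)); WH=((0,0,165),(179,45,255)); BL=((105,150,60),(125,255,255))
RED=((0,170,120),(6,255,255)); COP=((5,100,80),(16,230,255)); GR=((45,60,60),(85,255,255)); YE=((18,200,120),(28,255,255))
E
python3 - <<'E'
from m import *
t=load('top','0'); s=load('scene','0')
def show(nm,c,M,roi,z):
    print(nm)
    for a,ce in blobs(mask(c,*M,roi)): print('  ',a,ce,ray(c,ce,z)[0].round(4)[:2])
R=lambda x,y,r:(x-r,y-r,x+r,y+r)
show('wd brass top',t,BR,R(191,220,30),.02); show('wd white',t,WH,R(191,220,30),.02)
show('wd brass sc',s,BR,R(397,191,30),.02); show('wd white sc',s,WH,R(397,191,30),.02)
show('sg brass',t,BR,R(246,205,20),.01); show('sg green',t,GR,R(246,205,20),.03)
show('sg brass sc',s,BR,R(389,225,22),.01); show('sg green sc',s,GR,R(389,225,22),.03)
show('val brass',t,BR,R(433,232,20),.013); show('val red',t,RED,R(433,232,20),.037)
show('val brass s',s,BR,R(242,338,25),.013); show('val red s',s,RED,R(242,338,25),.037)
show('cop',t,COP,R(371,210,25),.015); show('cop s',s,COP,R(313,300,28),.015)
show('sol brass',t,BR,R(482,276,25),.01); show('sol blue',t,BL,R(482,276,25),.061)
show('sol brass s',s,BR,R(152,346,28),.01); show('sol blue s',s,BL,R(152,346,28),.061)
show('grey pk',t,WH,(215,245,300,315),.006); show('grey pk s',s,WH,(270,180,362,236),.006)
show('blue pk',t,YE,(330,245,415,315),.006); show('blue pk s',s,YE,(190,236,300,315),.006)
for n,c,M,roi in (('g',t,WH,(215,245,300,315)),('gs',s,WH,(270,180,362,236)),('b',t,YE,(330,245,415,315)),('bs',s,YE,(190,236,300,315)),('cop',t,COP,R(371,210,25)),('cops',s,COP,R(313,300,28)),
   ('sgb',t,BR,R(246,205,20)),('valb',t,BR,R(433,232,20)),('blue',t,BL,R(482,276,25))):
    for q in cv2.findContours(mask(c,*M,roi),0,1)[0]:
        if len(q)>5: 
            b=cv2.boxPoints(cv2.minAreaRect(q)); w=ray(c,b,.006)[:,:2]
            print(n,w.mean(0).round(4),[(np.linalg.norm(w[i+1]-w[i]).round(4),np.degrees(np.arctan2(*(w[i+1]-w[i])[::-1])).round(1)) for i in (0,1)])
E
```

```text
wd brass top
   17 [186.71 203.41] [0.6672 0.3251]
   21 [196.48 237.19] [0.5807 0.2952]
wd white
   143 [188.59 212.08] [0.6448 0.319 ]
   158 [192.84 227.88] [0.6044 0.3058]
wd brass sc
   10 [380.8 189. ] [0.5822 0.2942]
   11 [413.64 194.09] [0.667 0.324]
wd white sc
   81 [389.77 187.4 ] [0.5985 0.3154]
   93 [404.99 190.06] [0.6388 0.3279]
   22 [388.41 218.73] [0.664  0.1874]
sg brass
   28 [238.68 199.54] [0.6837 0.1944]
   57 [251.79 209.23] [0.6593 0.1593]
sg green
   9 [245.11 203.67] [0.6697 0.1743]
sg brass sc
   148 [388.01 226.25] [0.6726 0.1715]
sg green sc
val brass
   125 [430.51 234.98] [ 0.6063 -0.3083]
val red
   43 [433.21 224.19] [ 0.6314 -0.3084]
   7 [432.43 233.57] [ 0.6071 -0.3064]
val brass s
   258 [240.79 340.55] [ 0.6142 -0.3144]
val red s
   87 [246.97 335.32] [ 0.6304 -0.3112]
cop
   353 [370.11 209.32] [ 0.6685 -0.1487]
cop s
   432 [312.93 301.44] [ 0.6699 -0.1499]
sol brass
   53 [470.  277.6] [ 0.4984 -0.4129]
sol blue
   145 [481.93 275.89] [ 0.502  -0.4237]
sol brass s
   7 [167.57 342.29] [ 0.4976 -0.4004]
   150 [158.   358.34] [ 0.5118 -0.438
[... 1471 characters left out ...]
at64(0.09), np.float64(96.8)), (np.float64(0.045), np.float64(-17.0))]
cop [ 0.6702 -0.1501] [(np.float64(0.1077), np.float64(-69.6)), (np.float64(0.0286), np.float64(-160.9))]
cops [ 0.6639 -0.1411] [(np.float64(0.1144), np.float64(111.0)), (np.float64(0.0319), np.float64(7.4))]
sgb [0.6586 0.1598] [(np.float64(0.0258), np.float64(-42.2)), (np.float64(0.0242), np.float64(-133.3))]
sgb [0.6853 0.1949] [(np.float64(0.0129), np.float64(-42.1)), (np.float64(0.015), np.float64(-133.3))]
valb [ 0.6105 -0.3103] [(np.float64(0.0275), np.float64(-60.2)), (np.float64(0.058), np.float64(-151.2))]
blue [ 0.5041 -0.448 ] [(np.float64(0.0408), np.float64(-76.1)), (np.float64(0.0348), np.float64(-167.8))]
```

```bash
cat > plan.py <<'E'
# usage: plan.py x y z jawdeg : tool-axis shift & turn needed from current measured pose (tool down)
from workcell import bot
import numpy as np, sys
from scipy.spatial.transform import Rotation as Ro
s=bot.read_state(); R=Ro.from_rotvec(s['tcp_rot']).as_matrix(); p=s['tool_pos']
z=R[:,2]; yaw=np.degrees(np.arctan2(z[1],z[0]))
print('t',round(s['time'],2),'p',p.round(4),'jaw',yaw.round(2),'y',R[:,1].round(4),'q',s['q'].round(2),'F',s['wrist_force'].round(1),'w',round(s['width'],3))
if len(sys.argv)>4:
    x=np.array([float(a) for a in sys.argv[1:4]]); j=float(sys.argv[4])
    print('shift tool', (R.T@(x-p)).round(4))
    for k in (-180,0,180,360):
        d=j+k-yaw
        if abs(d)>190: continue
        c,sn=np.cos(np.radians(j+k)),np.sin(np.radians(j+k)); Z=np.array([c,sn,0]);Y=np.array([0,0,-1.]);X=np.cross(Y,Z)
        T=np.c_[X,Y,Z]; print(' turn',Ro.from_matrix(R.T@T).as_rotvec().round(4),'final axes X',X.round(3),'Z',Z.round(3),'  shift in final axes',(T.T@(x-p)).round(4))
E
python3 plan.py 0.6243 0.3098 0.008 109.2
python3 - <<'E'
from m import *
t=load('top','0'); s=load('scene','0')
R=lambda x,y,r:(x-r,y-r,x+r,y+r)
print('sg window sc',ray(s,[388.41,218.73],.03))
print('sg window top',[ (a,ray(t,c,.03)[0].round(4)) for a,c in blobs(mask(t,(0,0,165),(90,60,255),R(245,204,8)))])
print('nut top',ray(t,[485.5,275.9],.068),'sc',ray(s,[152.3,336.2],.068), 'plug top',ray(t,[494.1,274.1],.061))
print('valve pivot top',ray(t,[460/4.4+330,208/4.4+185],.038),'sc',ray(s,[312/2.6+120,418/2.6+170],.038),'lever tip',ray(t,[455/4.4+330,150/4.4+185],.037))
print('valve ends top', ray(t,[[442/4.4+330,165/4.4+185],[453/4.4+330,266/4.4+185]],.013))
print('sg ends', ray(t,[[318/4.4+165,60/4.4+185],[401/4.4+165,121/4.4+185]],.01))
print('sol end', ray(t,[596/4.4+330,411/4.4+185],.01))
for nm,roi,M,z in (('sg',R(246,205,20),None,.015),('val',R(433,232,20),None,.02),('wd',R(191,220,28),None,.02),('sol',R(482,276,25),None,.04)):
    h=cv2.cvtColor(t['image'],cv2.COLOR_RGB2HSV).astype(int)
    m=((h[...,1]>95)|(h[...,2]>150)).astype(np.uint8); k=np.zeros_like(m); k[roi[1]:roi[3],roi[0]:roi[2]]=m[roi[1]:roi[3],roi[0]:roi[2]]
    q=max(cv2.findContours(k,0,1)[0],key=cv2.contourArea); vv,uu=np.nonzero(cv2.drawContours(np.zeros_like(k),[q],-1,1,-1))
    w=ray(t,np.c_[uu,vv],z)[:,:2]; e,v=np.linalg.eigh(np.cov(w.T)); print(nm,len(w),w.mean(0).round(4),np.degrees(np.arctan2(v[1,1],v[0,1])).round(1),np.sqrt(e).round(4))
E
```

```text
t 0.1 p [ 0.2362 -0.6316  0.2301] jaw -69.5 y [-7.e-04  2.e-03 -1.e+00] q [-1.25  0.26  1.61 -0.    1.27 -0.04] F [ 0.1 -0.1  0.5] w 0.999
shift tool [-0.6932  0.2236 -0.7454]
 turn [ 0.0021  0.0227 -0.    ] final axes X [-0.944 -0.329 -0.   ] Z [ 0.329 -0.944  0.   ]   shift in final axes [-0.6762  0.2221 -0.7614]
 turn [-0.     -3.1189 -0.0033] final axes X [0.944 0.329 0.   ] Z [-0.329  0.944  0.   ]   shift in final axes [0.6762 0.2221 0.7614]
sg window sc [[0.66962994 0.17518124 0.03      ]]
sg window top [(np.int32(7), array([0.6771, 0.1814, 0.03  ])), (np.int32(7), array([0.6719, 0.1717, 0.03  ]))]
nut top [[ 0.50199453 -0.42981905  0.068     ]] sc [[ 0.50860476 -0.43263083  0.068     ]] plug top [[ 0.50732456 -0.45444409  0.061     ]]
valve pivot top [[ 0.61048715 -0.31154411  0.038     ]] sc [[ 0.61265116 -0.31101931  0.038     ]] lever tip [[ 0.64459505 -0.30886019  0.037     ]]
valve ends top [[ 0.63924053 -0.30806714  0.013     ]
 [ 0.57907348 -0.31476238  0.013     ]]
sg ends [[0.68596201 0.19812382 0.01      ]
 [0.65108379 0.14765338 0.01      ]]
sol end [[ 0.49600268 -0.400957    0.01      ]]
sg 191 [0.6696 0.1733] 56.1 [0.0067 0.0162]
val 242 [ 0.6143 -0.3102] 178.4 [0.0078 0.0173]
wd 400 [0.6224 0.311 ] -161.1 [0.0091 0.0267]
sol 328 [ 0.5023 -0.4301] 99.5 [0.0093 0.0191]
```

```bash
r='[-0.0347,0,-0.0373,0,0,0,1]'; python3 -m handwheel '[[-0.0347,0,-0.0373,0,0,0,1],[-0.0347,0,-0.0373,0,0,0,1],[-0.0347,0,-0.0373,0,0,0,1],[-0.0347,0,-0.0373,0,0,0,1],[-0.0347,0,-0.0373,0,0,0,1],[-0.0347,0,-0.0373,0,0,0,1],[-0.0347,0,-0.0373,0,0,0,1],[-0.0347,0,-0.0373,0,0,0,1]]'; python3 plan.py 0.6243 0.3098 0.008 109.2
```

```text
time: 1.1
tool_pos: [0.392, -0.2538, 0.2309]
tcp_rot: [-0.366, 2.027, -2.026]
wrist_force: [-0.1, 0.7, -0.3]
width: 0.999
t 1.1 p [ 0.392  -0.2538  0.2309] jaw -69.52 y [-2.e-04  3.e-04 -1.e+00] q [-0.63 -0.14  2.03  0.    1.25  0.59] F [-0.1  0.7 -0.3] w 0.999
shift tool [-0.4148  0.2231 -0.4466]
 turn [0.0004 0.0223 0.0001] final axes X [-0.944 -0.329 -0.   ] Z [ 0.329 -0.944  0.   ]   shift in final axes [-0.4047  0.2229 -0.4558]
 turn [ 1.0000e-04 -3.1193e+00 -6.0000e-04] final axes X [0.944 0.329 0.   ] Z [-0.329  0.944  0.   ]   shift in final axes [0.4047 0.2229 0.4558]
```

```bash
python3 -m handwheel '[[-0.0347,0,-0.0373,0,0,0,1],[-0.0347,0,-0.0373,0,0,0,1],[-0.0347,0,-0.0373,0,0,0,1],[-0.0347,0,-0.0373,0,0,0,1],[-0.0347,0,-0.0373,0,0,0,1],[-0.0347,0,-0.0373,0,0,0,1],[-0.0347,0,-0.0373,0,0,0,1],[-0.0347,0.01,-0.0373,0,0,0,1]]'; python3 -m handwheel '[[-0.0347,0.02,-0.0373,0,0,0,1],[-0.0347,0.03,-0.0373,0,0,0,1],[-0.0347,0.03,-0.0373,0,0,0,1],[-0.0347,0.02,-0.0373,0,0.0223,0,1],[0,0.01,0,0,0,0,1]]'; python3 plan.py 0.6243 0.3098 0.008 109.2
```

```text
time: 2.1
tool_pos: [0.5483, 0.1229, 0.2218]
tcp_rot: [-0.365, 2.025, -2.026]
wrist_force: [0.4, -1.2, -0.0]
width: 1.004
time: 2.72
tool_pos: [0.6246, 0.3123, 0.1083]
tcp_rot: [-0.351, 2.039, -2.039]
wrist_force: [0.1, -0.3, -0.5]
width: 1.001
t 2.73 p [0.6246 0.3123 0.1083] jaw -70.59 y [-2.7e-03 -5.0e-04 -1.0e+00] q [0.43 0.4  1.66 0.   1.08 1.66] F [ 0.1 -0.3 -0.5] w 1.001
shift tool [0.0009 0.1003 0.0023]
 turn [0.0004 0.0036 0.0027] final axes X [-0.944 -0.329 -0.   ] Z [ 0.329 -0.944  0.   ]   shift in final axes [0.0011 0.1003 0.0023]
 turn [ 4.200e-03 -3.138e+00 -6.000e-04] final axes X [0.944 0.329 0.   ] Z [-0.329  0.944  0.   ]   shift in final axes [-0.0011  0.1003 -0.0023]
```

```bash
python3 -m handwheel '[[0.0009,0.03,0.0023,0,0.0036,0,1],[0,0.035,0,0,0,0,1],[0,0.025,0,0,0,0,1],[0,0.0103,0,0,0,0,1],[0,0,0,0,0,0,0.6],[0,0,0,0,0,0,0.3],[0,0,0,0,0,0,0],[0,0,0,0,0,0,0]]' 45; python3 -m handwheel '[[0,0,0,0,0,0,0],[0,0,0,0,0,0,0]]'; python3 plan.py 0.5087 0.1333 0.014 -9.2; python3 look.py 1 >/dev/null;python3 - <<'E'
import cv2
a=cv2.imread('pics/top_1.png'); cv2.imwrite('pics/v1.png',cv2.resize(a[185:320,150:300],None,fx=4,fy=4))
b=cv2.imread('pics/scene_1.png'); cv2.imwrite('pics/w1.png',cv2.resize(b[130:280,300:480],None,fx=4,fy=4))
E
```

```text
time: 3.72
tool_pos: [0.6266, 0.3079, 0.0133]
tcp_rot: [-0.338, 2.041, -2.039]
wrist_force: [-0.7, 0.4, 6.0]
width: 0.451
time: 3.98
tool_pos: [0.6267, 0.3079, 0.0133]
tcp_rot: [-0.338, 2.041, -2.039]
wrist_force: [-0.4, 1.1, 6.5]
width: 0.448
t 3.98 p [0.6267 0.3079 0.0133] jaw -70.97 y [ 0.0034  0.0016 -1.    ] q [0.42 0.5  1.72 0.   0.92 1.66] F [-0.4  1.1  6.5] w 0.448
shift tool [ 0.1684 -0.0013  0.1266]
 turn [ 4.1000e-03  2.0634e+00 -1.9000e-03] final axes X [0.16  0.987 0.   ] Z [-0.987  0.16   0.   ]   shift in final axes [-0.1912 -0.0007  0.0885]
 turn [-0.0017 -1.0781 -0.0035] final axes X [-0.16  -0.987 -0.   ] Z [ 0.987 -0.16   0.   ]   shift in final axes [ 0.1912 -0.0007 -0.0885]
```

View pics/w1.png

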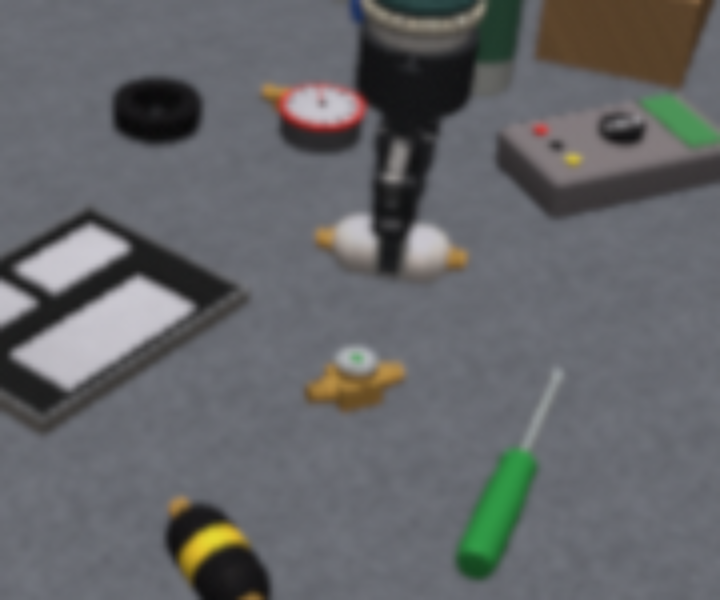

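The scene view shows the fingers closed around the white drier's middle, about (390,250) in the crop. TCP height read 13 mm with 6 N upward. I'll lift a little and re-read it.

```bash
python3 -m handwheel '[[0,-0.015,0,0,0,0,0],[0,-0.03,0,0,0,0,0],[0,-0.015,0,0,0,0,0],[0,0,0,0,0,0,0]]'; python3 plan.py 0.5087 0.1333 0.02 -9.2; python3 look.py 2 >/dev/null;python3 - <<'E'
import cv2
b=cv2.imread('pics/scene_2.png'); cv2.imwrite('pics/w2.png',cv2.resize(b[130:280,300:480],None,fx=4,fy=4,interpolation=cv2.INTER_CUBIC))
E
```

```text
time: 4.58
tool_pos: [0.6263, 0.3076, 0.0729]
tcp_rot: [-0.338, 2.041, -2.039]
wrist_force: [0.0, -0.1, -3.1]
width: 0.446
t 4.58 p [0.6263 0.3076 0.0729] jaw -70.98 y [ 0.0031  0.0013 -1.    ] q [ 0.42  0.43  1.69 -0.    1.02  1.66] F [ 0.  -0.1 -3.1] w 0.446
shift tool [0.1681 0.0523 0.1265]
 turn [ 3.6000e-03  2.0633e+00 -1.8000e-03] final axes X [0.16  0.987 0.   ] Z [-0.987  0.16   0.   ]   shift in final axes [-0.1908  0.0529  0.0882]
 turn [-0.0016 -1.0783 -0.0032] final axes X [-0.16  -0.987 -0.   ] Z [ 0.987 -0.16   0.   ]   shift in final axes [ 0.1908  0.0529 -0.0882]
```

View pics/w2.png

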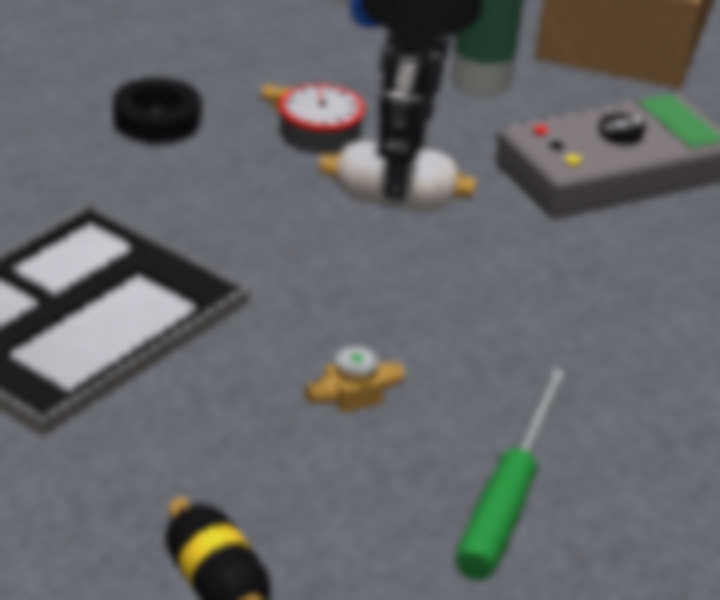

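The drier is held level in the second view, at crop (395,170). Next I carry it to the grey tray and turn it.

```bash
python3 -m handwheel '[[0.034,0,0.025,0,0,0,0],[0.034,0,0.025,0,0,0,0],[0.034,0,0.025,0,0,0,0],[0.034,0,0.026,0,0,0,0],[0.032,0,0.0255,0,0,0,0],[0,0,0,0,-0.154,0,0],[0,0,0,0,-0.154,0,0],[0,0,0,0,-0.154,0,0]]';  python3 -m handwheel '[[0,0,0,0,-0.154,0,0],[0,0,0,0,-0.154,0,0],[0,0,0,0,-0.154,0,0],[0,0,0,0,-0.154,0,0],[0,0.01,0,0,0,0,0]]'; python3 plan.py 0.5087 0.1333 0.02 -9.2
```

```text
time: 5.68
tool_pos: [0.5061, 0.1323, 0.0696]
tcp_rot: [-0.742, 1.753, -1.752]
wrist_force: [-0.5, 0.5, -2.1]
width: 0.449
time: 6.3
tool_pos: [0.5073, 0.1327, 0.0602]
tcp_rot: [-1.128, 1.328, -1.328]
wrist_force: [-0.8, -0.1, -2.6]
width: 0.451
t 6.3 p [0.5073 0.1327 0.0602] jaw -9.31 y [-2.e-04 -0.e+00 -1.e+00] q [0.21 0.15 2.08 0.   0.91 0.37] F [-0.8 -0.1 -2.6] w 0.451
shift tool [-0.0008  0.0402  0.0013]
 turn [-1.0000e-04  3.1396e+00  2.0000e-04] final axes X [0.16  0.987 0.   ] Z [-0.987  0.16   0.   ]   shift in final axes [ 0.0008  0.0402 -0.0013]
 turn [ 0.0001 -0.002   0.0001] final axes X [-0.16  -0.987 -0.   ] Z [ 0.987 -0.16   0.   ]   shift in final axes [-0.0008  0.0402  0.0013]
 turn [-1.0000e-04  3.1396e+00  2.0000e-04] final axes X [0.16  0.987 0.   ] Z [-0.987  0.16   0.   ]   shift in final axes [ 0.0008  0.0402 -0.0013]
```

```bash
python3 -m handwheel '[[-0.0008,0.015,0.0013,0,0,0,0],[0,0.015,0,0,0,0,0],[0,0.006,0,0,0,0,0],[0,0.002,0,0,0,0,0],[0,0,0,0,0,0,0]]';python3 -m handwheel '[[0,0.001,0,0,0,0,0],[0,0,0,0,0,0,0]]'; python3 plan.py 0.5087 0.1333 0.0193 -9.2; python3 look.py 3 >/dev/null;python3 - <<'E'
import cv2
b=cv2.imread('pics/scene_3.png'); cv2.imwrite('pics/w3.png',cv2.resize(b[130:280,250:430],None,fx=4,fy=4,interpolation=cv2.INTER_CUBIC))
E
```

```text
time: 6.92
tool_pos: [0.5091, 0.1334, 0.0231]
tcp_rot: [-1.128, 1.327, -1.327]
wrist_force: [0.5, 0.1, -2.0]
width: 0.451
time: 7.18
tool_pos: [0.5093, 0.1334, 0.0224]
tcp_rot: [-1.128, 1.326, -1.327]
wrist_force: [0.6, -0.1, -3.6]
width: 0.449
t 7.17 p [0.5093 0.1334 0.0224] jaw -9.22 y [ 9.e-04  2.e-04 -1.e+00] q [0.21 0.21 2.1  0.   0.83 0.37] F [ 0.6 -0.1 -3.6] w 0.449
shift tool [ 0.0002  0.0031 -0.0005]
 turn [ 5.0000e-04  3.1412e+00 -1.3000e-03] final axes X [0.16  0.987 0.   ] Z [-0.987  0.16   0.   ]   shift in final axes [-0.0002  0.0031  0.0005]
 turn [-0.0008 -0.0004 -0.0003] final axes X [-0.16  -0.987 -0.   ] Z [ 0.987 -0.16   0.   ]   shift in final axes [ 0.0002  0.0031 -0.0005]
 turn [ 5.0000e-04  3.1412e+00 -1.3000e-03] final axes X [0.16  0.987 0.   ] Z [-0.987  0.16   0.   ]   shift in final axes [-0.0002  0.0031  0.0005]
```

View pics/w3.png

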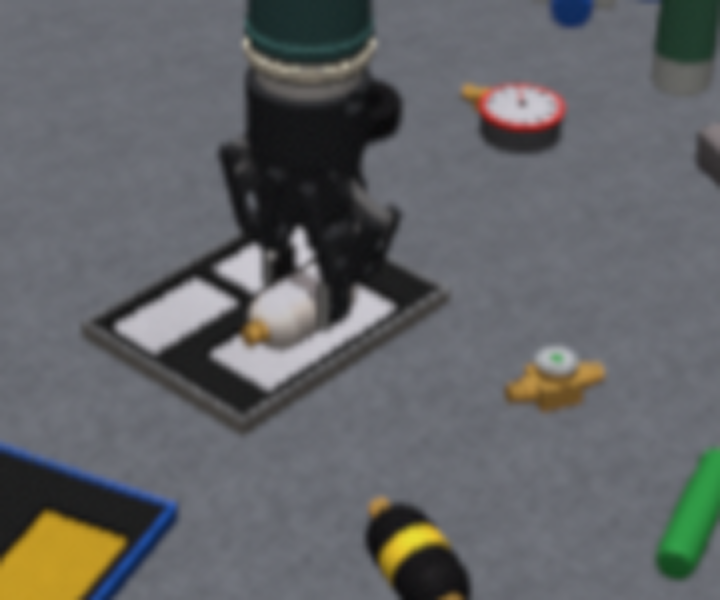

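The drier hangs just over the long pocket (crop (285,310)), with no contact yet. I'll lower until contact.

```bash
python3 -m handwheel '[[0,0.0015,0,0,0,0,0],[0,0,0,0,0,0,0]]';python3 -m handwheel '[[0,0.001,0,0,0,0,0],[0,0,0,0,0,0,0]]'; python3 -m handwheel '[[0,0.0007,0,0,0,0,0],[0,0,0,0,0,0,0]]'
```

```text
time: 7.52
tool_pos: [0.5088, 0.1333, 0.0204]
tcp_rot: [-1.129, 1.327, -1.327]
wrist_force: [0.7, -0.4, -2.5]
width: 0.45
time: 7.78
tool_pos: [0.5089, 0.1333, 0.0194]
tcp_rot: [-1.129, 1.327, -1.327]
wrist_force: [-1.1, 0.1, -2.4]
width: 0.451
time: 8.02
tool_pos: [0.5089, 0.1333, 0.0193]
tcp_rot: [-1.129, 1.327, -1.327]
wrist_force: [-3.4, -0.2, 4.6]
width: 0.452
```

```bash
python3 -m handwheel '[[0,0,0,0,0,0,0.5],[0,0,0,0,0,0,0.6],[0,0,0,0,0,0,0.8],[0,0,0,0,0,0,0.8],[0,-0.02,0,0,0,0,0.8],[0,-0.04,0,0,0,0,0.8],[0,-0.04,0,0,0,0,0.8]]';python3 plan.py 0.6695 0.1745 0.10 145.5
```

```text
time: 8.9
tool_pos: [0.5084, 0.1332, 0.1194]
tcp_rot: [-1.13, 1.327, -1.326]
wrist_force: [0.8, -0.3, -0.9]
width: 0.797
t 8.9 p [0.5084 0.1332 0.1194] jaw -9.22 y [-1.1e-03 -2.0e-04 -1.0e+00] q [0.21 0.08 2.03 0.   1.03 0.37] F [ 0.8 -0.3 -0.9] w 0.797
shift tool [-0.0665  0.0192  0.1524]
 turn [0.0009 0.4412 0.0006] final axes X [-0.566 -0.824 -0.   ] Z [ 0.824 -0.566  0.   ]   shift in final axes [-0.1252  0.0194  0.1094]
 turn [ 8.0000e-04 -2.7003e+00 -1.3000e-03] final axes X [0.566 0.824 0.   ] Z [-0.824  0.566  0.   ]   shift in final axes [ 0.1252  0.0194 -0.1094]
```

```bash
python3 -m handwheel '[[-0.0166,0,0.0381,0,0,0,0.8],[-0.0166,0,0.0381,0,0,0,0.8],[-0.0166,0,0.0381,0,0,0,0.8],[-0.0167,0,0.0381,0,0,0,0.8],[0,0.005,0,0,0.147,0,0.8],[0,0.007,0,0,0.147,0,0.8],[0,0.007,0,0,0.147,0,0.8],[0,0,0,0,0,0,0.8]]';python3 plan.py 0.6695 0.1745 0.0065 145.5;  python3 look.py 4 >/dev/null;python3 - <<'E'
import cv2
a=cv2.imread('pics/top_4.png'); cv2.imwrite('pics/v4.png',cv2.resize(a[170:320,190:340],None,fx=4,fy=4,interpolation=cv2.INTER_CUBIC))
b=cv2.imread('pics/scene_4.png'); cv2.imwrite('pics/w4.png',cv2.resize(b[130:280,260:440],None,fx=4,fy=4,interpolation=cv2.INTER_CUBIC))
E
```

```text
time: 9.9
tool_pos: [0.6692, 0.1744, 0.0986]
tcp_rot: [-0.865, 1.637, -1.636]
wrist_force: [0.5, -0.1, 0.2]
width: 0.798
t 9.9 p [0.6692 0.1744 0.0986] jaw -34.4 y [-2.e-03 -4.e-04 -1.e+00] q [0.22 0.4  1.68 0.   1.06 0.82] F [ 0.5 -0.1  0.2] w 0.798
shift tool [-0.0004  0.0921  0.0003]
 turn [0.0014 0.0018 0.0015] final axes X [-0.566 -0.824 -0.   ] Z [ 0.824 -0.566  0.   ]   shift in final axes [-0.0002  0.0921  0.0001]
 turn [ 2.3000e-03 -3.1398e+00 -2.2000e-03] final axes X [0.566 0.824 0.   ] Z [-0.824  0.566  0.   ]   shift in final axes [ 0.0002  0.0921 -0.0001]
```

View pics/w4.png

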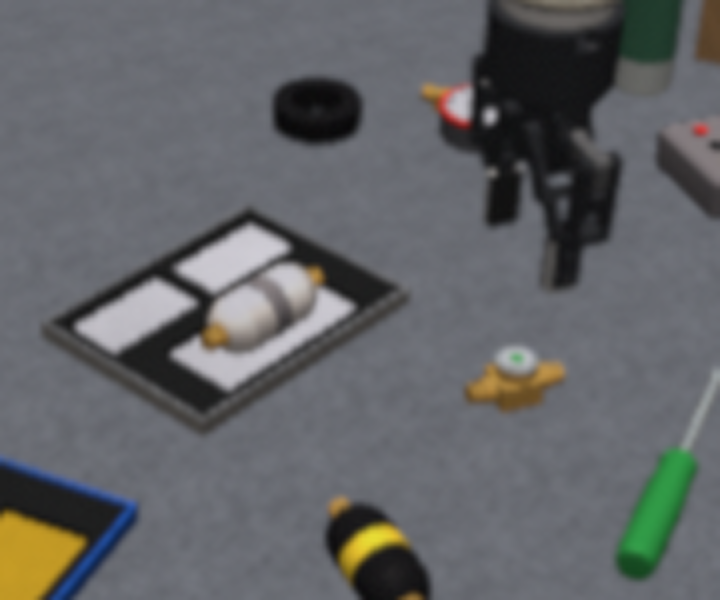

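View pics/v4.png

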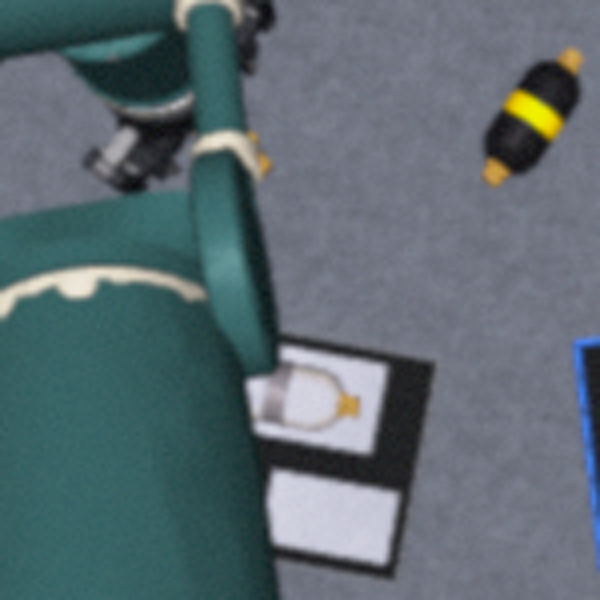

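The white drier lies centred in the long pocket (crop top view (310,395), scene (265,310)). Now the sight glass.

```bash
python3 -m handwheel '[[0,0.035,0,0,0,0,0.8],[0,0.03,0,0,0,0,0.8],[0,0.018,0,0,0,0,0.8],[0,0.008,0,0,0,0,0.8],[0,0,0,0,0,0,0.55],[0,0,0,0,0,0,0.4],[0,0,0,0,0,0,0.1],[0,0,0,0,0,0,0]]' 45; python3 -m handwheel '[[0,0,0,0,0,0,0],[0,0,0,0,0,0,0]]';python3 plan.py;  python3 look.py 5 >/dev/null;python3 - <<'E'
import cv2
b=cv2.imread('pics/scene_5.png'); cv2.imwrite('pics/w5.png',cv2.resize(b[150:280,320:470],None,fx=4.5,fy=4.5,interpolation=cv2.INTER_CUBIC))
E
```

```text
time: 11.0
tool_pos: [0.6714, 0.1748, 0.0105]
tcp_rot: [-0.858, 1.635, -1.637]
wrist_force: [0.2, 0.1, 5.6]
width: 0.313
time: 11.25
tool_pos: [0.6714, 0.1748, 0.0105]
tcp_rot: [-0.859, 1.636, -1.637]
wrist_force: [0.5, -0.3, 4.4]
width: 0.308
t 11.25 p [0.6714 0.1748 0.0105] jaw -34.48 y [ 2.9e-03  6.0e-04 -1.0e+00] q [ 0.22  0.49  1.73 -0.    0.92  0.82] F [ 0.5 -0.3  4.4] w 0.308
```

View pics/w5.png

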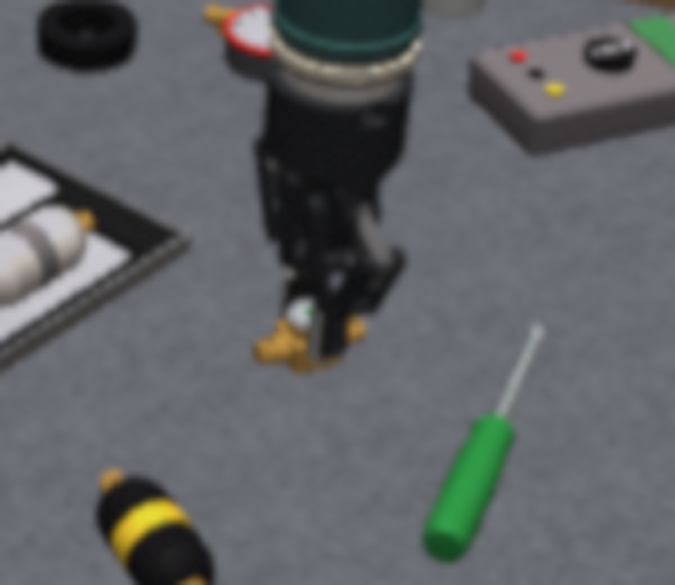

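The sight glass is gripped across its block at crop (305,340), width 0.31. Lifting.

```bash
python3 -m handwheel '[[0,-0.015,0,0,0,0,0],[0,-0.03,0,0,0,0,0],[0,-0.03,0,0,-0.147,0,0],[0,0,0,0,-0.147,0,0],[0,0,0,0,-0.147,0,0]]';python3 plan.py 0.444 0.191 0.0165 -9.2
```

```text
time: 11.98
tool_pos: [0.6698, 0.1746, 0.0848]
tcp_rot: [-1.131, 1.323, -1.323]
wrist_force: [-0.9, 0.4, -1.6]
width: 0.313
t 11.97 p [0.6698 0.1746 0.0848] jaw -8.94 y [ 2.e-04  1.e-04 -1.e+00] q [0.22 0.41 1.69 0.   1.04 0.37] F [-0.9  0.4 -1.6] w 0.313
shift tool [ 0.0189  0.0682 -0.2256]
 turn [-2.0000e-04 -3.1371e+00  3.0000e-04] final axes X [0.16  0.987 0.   ] Z [-0.987  0.16   0.   ]   shift in final axes [-0.0199  0.0683  0.2255]
 turn [-0.0002  0.0045 -0.0002] final axes X [-0.16  -0.987 -0.   ] Z [ 0.987 -0.16   0.   ]   shift in final axes [ 0.0199  0.0683 -0.2255]
 turn [-2.0000e-04 -3.1371e+00  3.0000e-04] final axes X [0.16  0.987 0.   ] Z [-0.987  0.16   0.   ]   shift in final axes [-0.0199  0.0683  0.2255]
```

```bash
python3 -m handwheel '[[0.0038,0,-0.045,0,0.0045,0,0],[0.0038,0,-0.045,0,0,0,0],[0.0038,0,-0.045,0,0,0,0],[0.0038,0,-0.045,0,0,0,0],[0.0038,0,-0.045,0,0,0,0],[0,0.02,0,0,0,0,0],[0,0.02,0,0,0,0,0],[0,0.015,0,0,0,0,0]]';python3 -m handwheel '[[0,0,0,0,0,0,0],[0,0,0,0,0,0,0]]'; python3 plan.py 0.444 0.191 0.0165 -9.2;  python3 look.py 6 >/dev/null;python3 - <<'E'
import cv2
b=cv2.imread('pics/scene_6.png'); cv2.imwrite('pics/w6.png',cv2.resize(b[110:260,240:420],None,fx=4,fy=4,interpolation=cv2.INTER_CUBIC))
E
```

```text
time: 12.98
tool_pos: [0.4441, 0.1925, 0.0282]
tcp_rot: [-1.127, 1.33, -1.33]
wrist_force: [0.1, 0.8, -1.1]
width: 0.311
time: 13.22
tool_pos: [0.4453, 0.1927, 0.0292]
tcp_rot: [-1.126, 1.33, -1.33]
wrist_force: [0.0, -0.6, -1.5]
width: 0.31
t 13.22 p [0.4453 0.1927 0.0292] jaw -9.48 y [ 3.e-04  1.e-04 -1.e+00] q [0.36 0.13 2.18 0.   0.83 0.52] F [ 0.  -0.6 -1.5] w 0.31
shift tool [ 0.0019  0.0127 -0.001 ]
 turn [ 3.0000e-04  3.1366e+00 -5.0000e-04] final axes X [0.16  0.987 0.   ] Z [-0.987  0.16   0.   ]   shift in final axes [-0.0019  0.0127  0.001 ]
 turn [-0.0003 -0.005  -0.0002] final axes X [-0.16  -0.987 -0.   ] Z [ 0.987 -0.16   0.   ]   shift in final axes [ 0.0019  0.0127 -0.001 ]
 turn [ 3.0000e-04  3.1366e+00 -5.0000e-04] final axes X [0.16  0.987 0.   ] Z [-0.987  0.16   0.   ]   shift in final axes [-0.0019  0.0127  0.001 ]
```

View pics/w6.png

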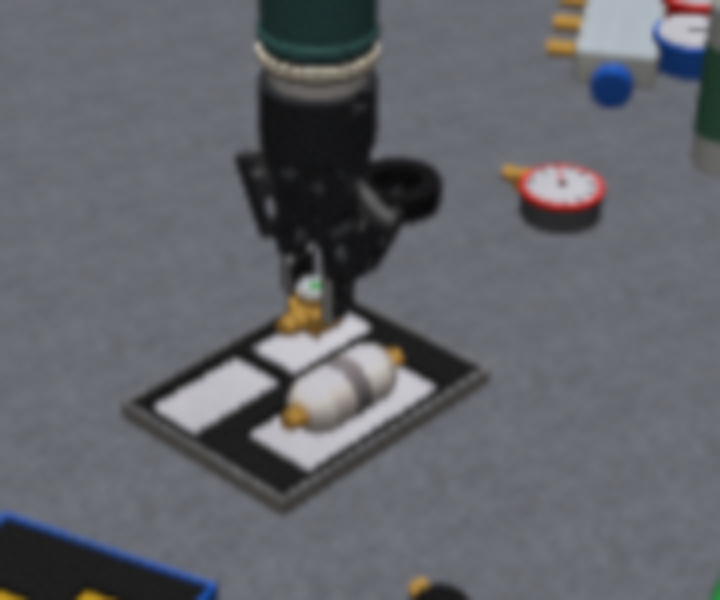

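The sight glass hangs above the far small pocket (crop (310,310)), clear of the drier. Lowering.

```bash
python3 -m handwheel '[[0.001,0.006,-0.001,0,-0.005,0,0],[0.0008,0.004,0,0,0,0,0],[0,0.0012,0,0,0,0,0],[0,0,0,0,0,0,0]]';python3 -m handwheel '[[0,0.001,0,0,0,0,0],[0,0,0,0,0,0,0]]'; python3 plan.py 0.444 0.191 0.0165 -9.2
```

```text
time: 13.82
tool_pos: [0.4435, 0.191, 0.0174]
tcp_rot: [-1.129, 1.327, -1.326]
wrist_force: [0.6, 0.1, -0.6]
width: 0.313
time: 14.08
tool_pos: [0.4437, 0.1911, 0.0166]
tcp_rot: [-1.129, 1.326, -1.326]
wrist_force: [0.2, 0.4, -2.1]
width: 0.31
t 14.07 p [0.4437 0.1911 0.0166] jaw -9.19 y [ 0.  0. -1.] q [ 0.36  0.15  2.19 -0.    0.8   0.52] F [ 0.2  0.4 -2.1] w 0.31
shift tool [0.     0.0001 0.0004]
 turn [-0.0000e+00 -3.1414e+00  1.0000e-04] final axes X [0.16  0.987 0.   ] Z [-0.987  0.16   0.   ]   shift in final axes [-0.      0.0001 -0.0004]
 turn [-0.      0.0002 -0.    ] final axes X [-0.16  -0.987 -0.   ] Z [ 0.987 -0.16   0.   ]   shift in final axes [0.     0.0001 0.0004]
 turn [-0.0000e+00 -3.1414e+00  1.0000e-04] final axes X [0.16  0.987 0.   ] Z [-0.987  0.16   0.   ]   shift in final axes [-0.      0.0001 -0.0004]
```

```bash
python3 -m handwheel '[[0,0.0005,0,0,0,0,0],[0,0,0,0,0,0,0]]';python3 -m handwheel '[[0,0.0004,0,0,0,0,0],[0,0,0,0,0,0,0]]'
```

```text
time: 14.32
tool_pos: [0.4437, 0.1911, 0.0165]
tcp_rot: [-1.129, 1.326, -1.326]
wrist_force: [-1.9, -1.1, 4.4]
width: 0.314
time: 14.58
tool_pos: [0.4437, 0.1911, 0.0165]
tcp_rot: [-1.129, 1.326, -1.326]
wrist_force: [-3.8, -1.3, 7.4]
width: 0.314
```

```bash
python3 -m handwheel '[[0,0,0,0,0,0,0.38],[0,0,0,0,0,0,0.45],[0,0,0,0,0,0,0.5],[0,0,0,0,0,0,0.5],[0,-0.02,0,0,0,0,0.5],[0,-0.04,0,0,0,0,0.5],[0,-0.05,0,0,0,0,0.6],[0,-0.02,0,0,0,0,0.8]]';python3 plan.py 0.611 -0.3113 0.10 -84
```

```text
time: 15.58
tool_pos: [0.4456, 0.1918, 0.1491]
tcp_rot: [-1.124, 1.324, -1.327]
wrist_force: [-0.1, 0.4, -0.5]
width: 0.79
t 15.57 p [0.4456 0.1918 0.1491] jaw -9.19 y [ 0.0052  0.0019 -1.    ] q [ 0.36 -0.03  2.09  0.    1.08  0.52] F [-0.1  0.4 -0.5] w 0.79
shift tool [0.4703 0.049  0.2434]
 turn [-0.0023  1.3057 -0.0055] final axes X [-0.995 -0.105 -0.   ] Z [ 0.105 -0.995  0.   ]   shift in final axes [-0.1119  0.0491  0.5176]
 turn [-0.0059 -1.8359  0.0025] final axes X [0.995 0.105 0.   ] Z [-0.105  0.995  0.   ]   shift in final axes [ 0.1119  0.0491 -0.5176]
```

```bash
python3 -m handwheel '[[0.047,0,0.0243,0,0,0,0.8],[0.047,0,0.0243,0,0,0,0.8],[0.047,0,0.0243,0,0,0,0.8],[0.047,0,0.0243,0,0,0,0.8],[0.047,0,0.0243,0,0,0,0.8],[0.047,0,0.0243,0,0,0,0.8],[0.047,0,0.0243,0,0,0,0.8],[0.047,0,0.0243,0,0,0,0.8]]';python3 -m handwheel '[[0.047,0,0.0243,0,0,0,0.8],[0.047,0,0.0243,0,0,0,0.8],[0,0.006,0,0,0.163,0,0.8],[0,0.006,0,0,0.163,0,0.8],[0,0.006,0,0,0.163,0,0.8],[0,0.006,0,0,0.163,0,0.8],[0,0.006,0,0,0.163,0,0.8],[0,0.006,0,0,0.163,0,0.8]]';python3 -m handwheel '[[0,0.006,0,0,0.163,0,0.8],[0,0.006,0,0,0.163,0,0.8],[0,0,0,0,0,0,0.8]]';python3 plan.py 0.611 -0.3113 0.0075 -84;  python3 look.py 7 >/dev/null;python3 - <<'E'
import cv2
a=cv2.imread('pics/top_7.png'); cv2.imwrite('pics/v7.png',cv2.resize(a[185:320,200:350],None,fx=4,fy=4,interpolation=cv2.INTER_CUBIC))
b=cv2.imread('pics/scene_7.png'); cv2.imwrite('pics/w7.png',cv2.resize(b[160:380,170:400],None,fx=2.7,fy=2.7,interpolation=cv2.INTER_CUBIC))
E
```

```text
time: 16.58
tool_pos: [0.5758, -0.2129, 0.1455]
tcp_rot: [-1.129, 1.327, -1.326]
wrist_force: [1.3, -0.3, -0.8]
width: 0.797
time: 17.58
tool_pos: [0.6083, -0.3117, 0.109]
tcp_rot: [-0.431, 1.986, -1.985]
wrist_force: [-0.1, -0.4, -0.1]
width: 0.801
time: 17.95
tool_pos: [0.6078, -0.3114, 0.0966]
tcp_rot: [-0.119, 2.168, -2.165]
wrist_force: [0.6, -0.1, -0.3]
width: 0.8
t 17.95 p [ 0.6078 -0.3114  0.0966] jaw -83.81 y [-1.7e-03  9.0e-04 -1.0e+00] q [-0.51  0.38  1.7  -0.    1.05  0.95] F [ 0.6 -0.1 -0.3] w 0.8
shift tool [-0.0033  0.0891  0.0003]
 turn [ 2.5000e-03 -3.1382e+00 -1.7000e-03] final axes X [0.995 0.105 0.   ] Z [-0.105  0.995  0.   ]   shift in final axes [ 0.0032  0.0891 -0.0002]
 turn [0.0011 0.0034 0.0016] final axes X [-0.995 -0.105 -0.   ] Z [ 0.105 -0.995  0.   ]   shift in final axes [-0.0032  0.0891  0.0002]
 turn [ 2.5000e-03 -3.1382e+00 -1.7000e-03] final axes X [0.995 0.105 0.   ] Z [-0.105  0.995  0.   ]   shift in final axes [ 0.0032  0.0891 -0.0002]
```

View pics/w7.png

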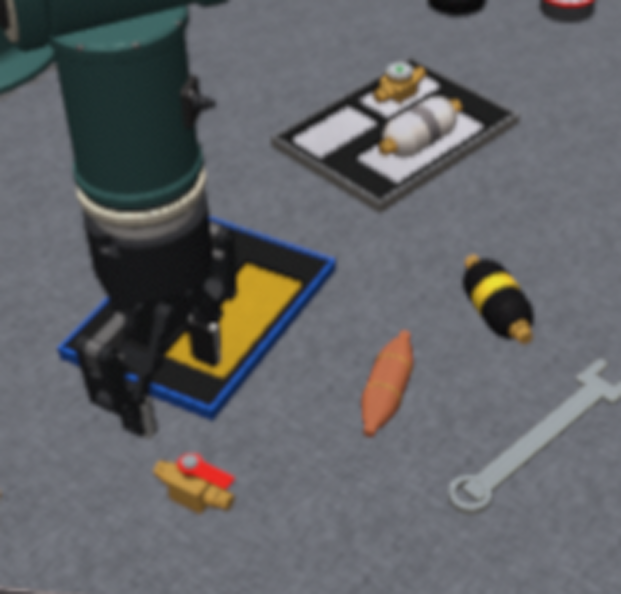

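View pics/v7.png

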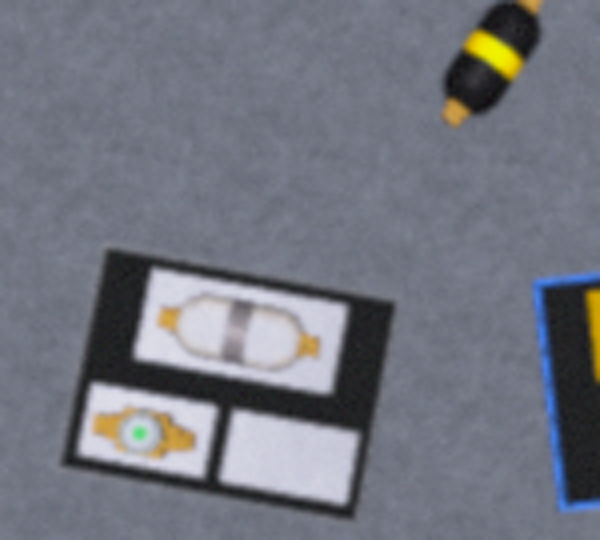

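Both parts sit in their pockets (sight glass at crop (142,432), drier (240,330)). The valve is clear under the gripper. Descending.

```bash
python3 -m handwheel '[[-0.0033,0.03,0,0,0.0034,0,0.8],[0,0.033,0,0,0,0,0.8],[0,0.018,0,0,0,0,0.8],[0,0.008,0,0,0,0,0.8],[0,0,0,0,0,0,0.55],[0,0,0,0,0,0,0.4],[0,0,0,0,0,0,0.1],[0,0,0,0,0,0,0]]' 45; python3 -m handwheel '[[0,0,0,0,0,0,0],[0,0,0,0,0,0,0]]';python3 plan.py;  python3 look.py 8 >/dev/null;python3 - <<'E'
import cv2
b=cv2.imread('pics/scene_8.png'); cv2.imwrite('pics/w8.png',cv2.resize(b[260:390,170:320],None,fx=4.5,fy=4.5,interpolation=cv2.INTER_CUBIC))
E
```

```text
time: 19.05
tool_pos: [0.613, -0.3121, 0.0105]
tcp_rot: [-0.109, 2.165, -2.169]
wrist_force: [0.7, 1.7, 4.3]
width: 0.314
time: 19.3
tool_pos: [0.613, -0.3121, 0.0105]
tcp_rot: [-0.109, 2.166, -2.169]
wrist_force: [-0.4, 1.0, 6.5]
width: 0.312
t 19.3 p [ 0.613  -0.3121  0.0105] jaw -84.09 y [ 0.0026 -0.0014 -1.    ] q [-0.51  0.48  1.74  0.    0.91  0.96] F [-0.4  1.   6.5] w 0.312
```

View pics/w8.png

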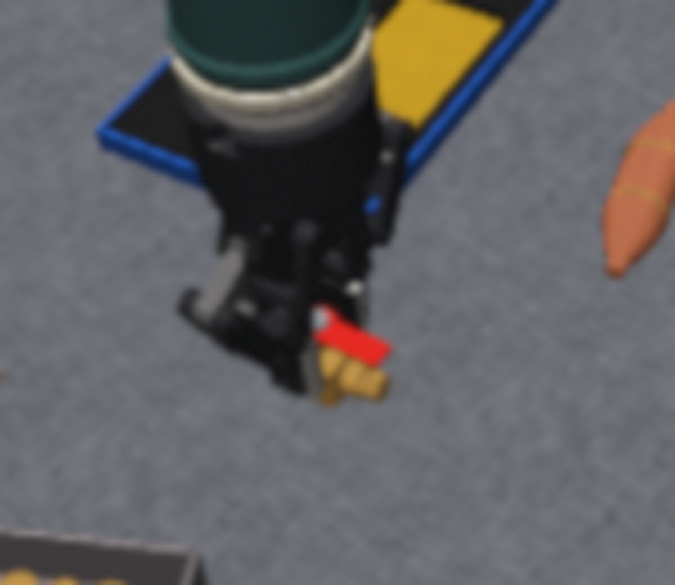

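```bash
python3 -m handwheel '[[0,-0.015,0,0,0,0,0],[0,-0.03,0,0,0,0,0],[0,-0.03,0,0,-0.163,0,0],[0,0,0,0,-0.163,0,0],[0,0,0,0,-0.163,0,0],[0,0,0,0,-0.163,0,0],[0,0,0,0,-0.163,0,0],[0,0,0,0,-0.163,0,0]]'; python3 -m handwheel '[[0,0,0,0,-0.163,0,0],[0,0,0,0,-0.163,0,0]]';python3 plan.py 0.4297 0.1023 0.0165 -9.2
```

```text
time: 20.4
tool_pos: [0.6111, -0.311, 0.0835]
tcp_rot: [-0.94, 1.558, -1.555]
wrist_force: [-0.1, 0.5, -2.9]
width: 0.317
time: 20.65
tool_pos: [0.611, -0.311, 0.0835]
tcp_rot: [-1.131, 1.326, -1.324]
wrist_force: [-0.3, 0.5, -1.7]
width: 0.312
t 20.65 p [ 0.611  -0.311   0.0835] jaw -9.08 y [-1.2e-03  7.0e-04 -1.0e+00] q [-0.51  0.4   1.71  0.    1.03 -0.35] F [-0.3  0.5 -1.7] w 0.312
shift tool [-0.3795  0.0675 -0.2442]
 turn [-8.0000e-04 -3.1395e+00 -2.0000e-03] final axes X [0.16  0.987 0.   ] Z [-0.987  0.16   0.   ]   shift in final axes [0.379  0.067  0.2451]
 turn [ 0.0013  0.0021 -0.0005] final axes X [-0.16  -0.987 -0.   ] Z [ 0.987 -0.16   0.   ]   shift in final axes [-0.379   0.067  -0.2451]
 turn [-8.0000e-04 -3.1395e+00 -2.0000e-03] final axes X [0.16  0.987 0.   ] Z [-0.987  0.16   0.   ]   shift in final axes [0.379  0.067  0.2451]
```

```bash
python3 -m handwheel '[[-0.038,0,-0.0244,0,0.002,0,0],[-0.038,0,-0.0244,0,0,0,0],[-0.038,0,-0.0244,0,0,0,0],[-0.038,0,-0.0244,0,0,0,0],[-0.038,0,-0.0244,0,0,0,0],[-0.038,0,-0.0244,0,0,0,0],[-0.038,0,-0.0244,0,0,0,0],[-0.038,0,-0.0244,0,0,0,0]]';python3 -m handwheel '[[-0.038,0,-0.0244,0,0,0,0],[-0.037,0,-0.0244,0,0,0,0],[0,0.02,0,0,0,0,0],[0,0.02,0,0,0,0,0],[0,0.015,0,0,0,0,0],[0,0,0,0,0,0,0]]'; python3 plan.py 0.4297 0.1023 0.0165 -9.2;  python3 look.py 9 >/dev/null;python3 - <<'E'
import cv2
b=cv2.imread('pics/scene_9.png'); cv2.imwrite('pics/w9.png',cv2.resize(b[130:260,240:390],None,fx=4.5,fy=4.5,interpolation=cv2.INTER_CUBIC))
E
```

```text
time: 21.65
tool_pos: [0.4681, 0.0219, 0.0839]
tcp_rot: [-1.126, 1.331, -1.33]
wrist_force: [0.4, 0.1, -1.3]
width: 0.316
time: 22.4
tool_pos: [0.432, 0.1023, 0.0275]
tcp_rot: [-1.129, 1.333, -1.33]
wrist_force: [-0.5, -0.1, -2.2]
width: 0.316
t 22.4 p [0.432  0.1023 0.0275] jaw -9.51 y [-3.3e-03 -6.0e-04 -1.0e+00] q [0.18 0.06 2.26 0.   0.82 0.34] F [-0.5 -0.1 -2.2] w 0.316
shift tool [ 0.0004  0.011  -0.0022]
 turn [-1.7000e-03  3.1361e+00  5.0000e-03] final axes X [0.16  0.987 0.   ] Z [-0.987  0.16   0.   ]   shift in final axes [-0.0004  0.011   0.0023]
 turn [ 0.0032 -0.0054  0.0011] final axes X [-0.16  -0.987 -0.   ] Z [ 0.987 -0.16   0.   ]   shift in final axes [ 0.0004  0.011  -0.0023]
 turn [-1.7000e-03  3.1361e+00  5.0000e-03] final axes X [0.16  0.987 0.   ] Z [-0.987  0.16   0.   ]   shift in final axes [-0.0004  0.011   0.0023]
```

View pics/w9.png

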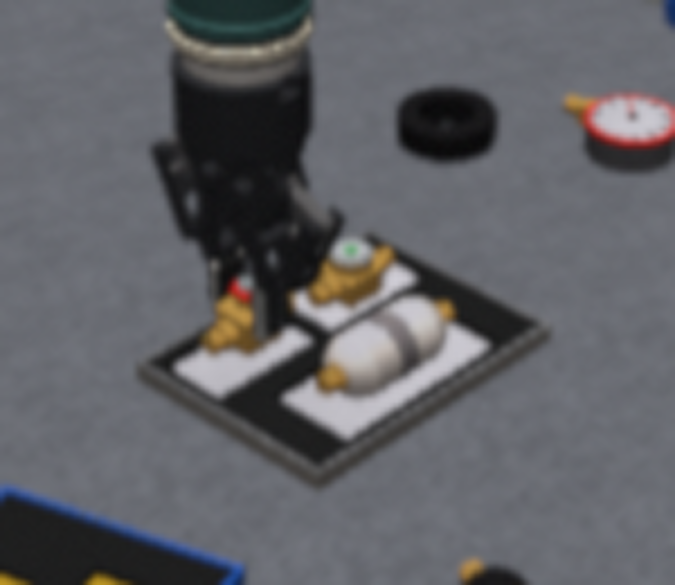

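The valve is upright over the near small pocket (crop (235,320)), with the other two in place. Lowering.

```bash
python3 -m handwheel '[[0,0.005,-0.0023,0,-0.005,0,0],[0,0.004,0,0,0,0,0],[0,0.001,0,0,0,0,0],[0,0,0,0,0,0,0]]';python3 -m handwheel '[[0,0.0008,0,0,0,0,0],[0,0,0,0,0,0,0]]';python3 -m handwheel '[[0,0.0007,0,0,0,0,0],[0,0,0,0,0,0,0]]'; python3 plan.py 0.4297 0.1023 0.0165 -9.2
```

```text
time: 23.0
tool_pos: [0.4313, 0.103, 0.0187]
tcp_rot: [-1.129, 1.327, -1.327]
wrist_force: [0.2, 1.1, -2.6]
width: 0.315
time: 23.25
tool_pos: [0.4313, 0.1031, 0.0179]
tcp_rot: [-1.129, 1.327, -1.327]
wrist_force: [-0.6, -0.7, -1.7]
width: 0.312
time: 23.5
tool_pos: [0.4312, 0.103, 0.0171]
tcp_rot: [-1.129, 1.327, -1.327]
wrist_force: [0.8, -0.1, -1.5]
width: 0.318
t 23.5 p [0.4312 0.103  0.0171] jaw -9.21 y [-1.e-04  0.e+00 -1.e+00] q [0.18 0.08 2.27 0.   0.8  0.34] F [ 0.8 -0.1 -1.5] w 0.318
shift tool [ 0.001   0.0006 -0.0014]
 turn [-0.0000e+00  3.1414e+00  1.0000e-04] final axes X [0.16  0.987 0.   ] Z [-0.987  0.16   0.   ]   shift in final axes [-0.001   0.0006  0.0014]
 turn [ 0.0001 -0.0002  0.    ] final axes X [-0.16  -0.987 -0.   ] Z [ 0.987 -0.16   0.   ]   shift in final axes [ 0.001   0.0006 -0.0014]
 turn [-0.0000e+00  3.1414e+00  1.0000e-04] final axes X [0.16  0.987 0.   ] Z [-0.987  0.16   0.   ]   shift in final axes [-0.001   0.0006  0.0014]
```

```bash
python3 -m handwheel '[[0.001,0.0006,-0.0014,0,0,0,0],[0,0,0,0,0,0,0]]';python3 -m handwheel '[[0,0.0005,0,0,0,0,0],[0,0,0,0,0,0,0]]'
```

```text
time: 23.75
tool_pos: [0.4295, 0.1022, 0.0165]
tcp_rot: [-1.129, 1.327, -1.327]
wrist_force: [0.8, 1.3, -2.8]
width: 0.315
time: 24.0
tool_pos: [0.4296, 0.1022, 0.0164]
tcp_rot: [-1.129, 1.327, -1.327]
wrist_force: [-3.3, -1.1, 5.4]
width: 0.311
```

```bash
python3 -m handwheel '[[0,0,0,0,0,0,0.38],[0,0,0,0,0,0,0.45],[0,0,0,0,0,0,0.5],[0,0,0,0,0,0,0.5],[0,-0.02,0,0,0,0,0.5],[0,-0.04,0,0,0,0,0.5],[0,-0.05,0,0,0,0,0.6],[0,-0.02,0,0,0,0,0.8]]';python3 plan.py 0.669 -0.149 0.0065 20.4
```

```text
time: 25.0
tool_pos: [0.4317, 0.1026, 0.1495]
tcp_rot: [-1.124, 1.323, -1.328]
wrist_force: [-0.0, -0.1, -0.3]
width: 0.795
t 25.0 p [0.4317 0.1026 0.1495] jaw -9.21 y [ 5.4e-03  9.0e-04 -1.0e+00] q [ 0.18 -0.12  2.17 -0.    1.08  0.34] F [-0.  -0.1 -0.3] w 0.795
shift tool [0.2106 0.144  0.2738]
 turn [ 6.0000e-04  2.6247e+00 -7.4000e-03] final axes X [-0.349  0.937  0.   ] Z [-0.937 -0.349  0.   ]   shift in final axes [-0.3186  0.143  -0.1347]
 turn [-5.500e-03 -5.168e-01 -4.000e-04] final axes X [ 0.349 -0.937  0.   ] Z [0.937 0.349 0.   ]   shift in final axes [0.3186 0.143  0.1347]
```

```bash
python3 -m handwheel '[[0.0301,0,0.0391,0,0,0,0.8],[0.0301,0,0.0391,0,0,0,0.8],[0.0301,0,0.0391,0,0,0,0.8],[0.0301,0,0.0391,0,0,0,0.8],[0.0301,0,0.0391,0,0,0,0.8],[0.0301,0,0.0391,0,0,0,0.8],[0.0301,0,0.0391,0,0,0,0.8],[0,0.01,0,0,-0.172,0,0.8]]';python3 -m handwheel '[[0,0.02,0,0,-0.172,0,0.8],[0,0.02,0,0,-0.172,0,0.8],[0,0,0,0,0,0,0.8]]';python3 plan.py 0.669 -0.149 0.0065 20.4;  python3 look.py 10 >/dev/null;python3 - <<'E'
import cv2
a=cv2.imread('pics/top_10.png'); cv2.imwrite('pics/v10.png',cv2.resize(a[185:320,200:400],None,fx=4,fy=4,interpolation=cv2.INTER_CUBIC))
b=cv2.imread('pics/scene_10.png'); cv2.imwrite('pics/w10.png',cv2.resize(b[160:380,200:430],None,fx=2.7,fy=2.7,interpolation=cv2.INTER_CUBIC))
E
```

```text
time: 26.0
tool_pos: [0.6691, -0.1528, 0.1366]
tcp_rot: [-1.214, 1.196, -1.202]
wrist_force: [0.0, 0.0, 0.9]
width: 0.801
time: 26.38
tool_pos: [0.6642, -0.1491, 0.0934]
tcp_rot: [-1.358, 0.949, -0.941]
wrist_force: [-0.2, -0.6, 0.5]
width: 0.803
t 26.38 p [ 0.6642 -0.1491  0.0934] jaw 20.24 y [-0.0049  0.0013 -1.    ] q [-0.26  0.39  1.71  0.    1.05 -0.61] F [-0.2 -0.6  0.5] w 0.803
shift tool [0.0018 0.0869 0.0049]
 turn [0.0046 3.1388 0.0065] final axes X [-0.349  0.937  0.   ] Z [-0.937 -0.349  0.   ]   shift in final axes [-0.0016  0.0869 -0.0045]
 turn [ 0.0041 -0.0028 -0.0029] final axes X [ 0.349 -0.937  0.   ] Z [0.937 0.349 0.   ]   shift in final axes [0.0016 0.0869 0.0045]
 turn [0.0046 3.1388 0.0065] final axes X [-0.349  0.937  0.   ] Z [-0.937 -0.349  0.   ]   shift in final axes [-0.0016  0.0869 -0.0045]
```

View pics/w10.png

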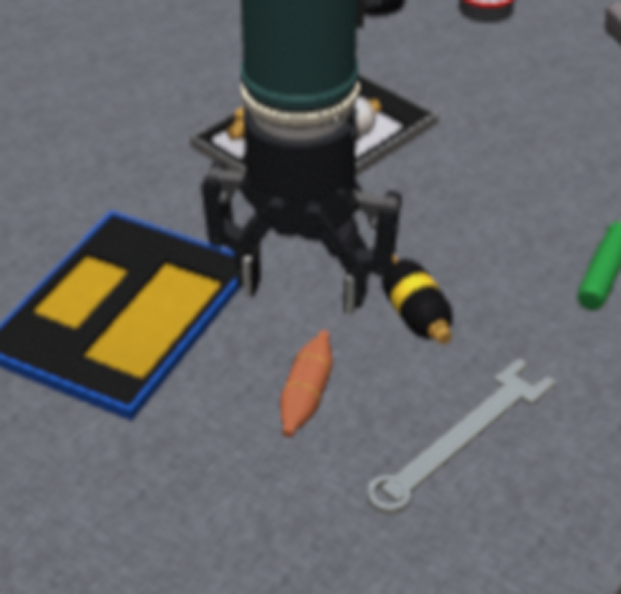

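View pics/v10.png

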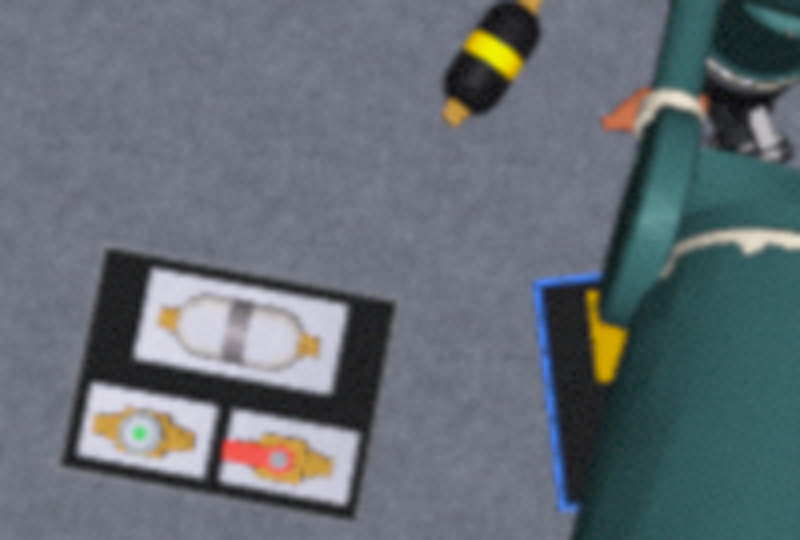

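The grey tray is complete (lever valve at crop (280,460), upright in its pocket), and the copper drier lies under the open jaws. Descending.

```bash
python3 -m handwheel '[[0.0018,0.03,0.0048,0,-0.003,0,0.8],[0,0.033,0,0,0,0,0.8],[0,0.018,0,0,0,0,0.8],[0,0.0085,0,0,0,0,0.8],[0,0,0,0,0,0,0.8]]'; python3 plan.py 0.669 -0.149 0.0040 20.4
```

```text
time: 27.1
tool_pos: [0.6715, -0.1496, 0.0069]
tcp_rot: [-1.357, 0.942, -0.942]
wrist_force: [0.3, 0.2, 0.3]
width: 0.798
t 27.1 p [ 0.6715 -0.1496  0.0069] jaw 20.5 y [ 2.e-04 -1.e-04 -1.e+00] q [-0.26  0.49  1.74 -0.    0.91 -0.61] F [0.3 0.2 0.3] w 0.798
shift tool [-0.0015  0.0029 -0.0021]
 turn [ 2.0000e-04 -3.1399e+00  2.0000e-04] final axes X [-0.349  0.937  0.   ] Z [-0.937 -0.349  0.   ]   shift in final axes [0.0015 0.0029 0.0021]
 turn [-0.0002  0.0017  0.0001] final axes X [ 0.349 -0.937  0.   ] Z [0.937 0.349 0.   ]   shift in final axes [-0.0015  0.0029 -0.0021]
 turn [ 2.0000e-04 -3.1399e+00  2.0000e-04] final axes X [-0.349  0.937  0.   ] Z [-0.937 -0.349  0.   ]   shift in final axes [0.0015 0.0029 0.0021]
```

```bash
python3 -m handwheel '[[-0.0015,0.0035,-0.0021,0,0,0,0.8],[0,0,0,0,0,0,0.55],[0,0,0,0,0,0,0.45],[0,0,0,0,0,0,0.3],[0,0,0,0,0,0,0],[0,0,0,0,0,0,0],[0,0,0,0,0,0,0]]' 45;python3 plan.py;  python3 look.py 11 >/dev/null;python3 - <<'E'
import cv2
b=cv2.imread('pics/scene_11.png'); cv2.imwrite('pics/w11.png',cv2.resize(b[230:360,250:400],None,fx=4.5,fy=4.5,interpolation=cv2.INTER_CUBIC))
E
```

```text
time: 27.98
tool_pos: [0.6694, -0.149, 0.0038]
tcp_rot: [-1.357, 0.94, -0.942]
wrist_force: [-0.6, 0.3, 5.4]
width: 0.333
t 27.98 p [ 0.6694 -0.149   0.0038] jaw 20.52 y [ 1.1e-03 -3.0e-04 -1.0e+00] q [-0.26  0.49  1.75 -0.    0.9  -0.61] F [-0.6  0.3  5.4] w 0.333
```

View pics/w11.png

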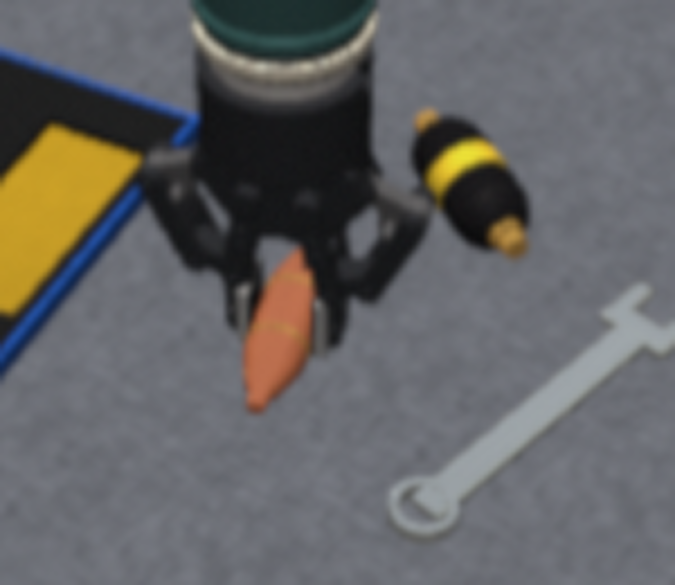

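The copper drier is gripped mid-body (crop (280,330)) but lower than planned. In the tray the tips would be near the foam, so I'll regrip about 3 mm higher.

```bash
python3 -m handwheel '[[0,0,0,0,0,0,0.45],[0,0,0,0,0,0,0.5],[0,-0.0028,0,0,0,0,0.5],[0,0,0,0,0,0,0.3],[0,0,0,0,0,0,0],[0,0,0,0,0,0,0],[0,0,0,0,0,0,0]]' 45;python3 plan.py; python3 -m handwheel '[[0,-0.01,0,0,0,0,0],[0,-0.02,0,0,0,0,0],[0,-0.02,0,0,0,0,0],[0,0,0,0,0,0,0]]'; python3 plan.py 0.5206 -0.1571 0.0125 7.8; python3 look.py 12 >/dev/null;python3 - <<'E'
import cv2
b=cv2.imread('pics/scene_12.png'); cv2.imwrite('pics/w12.png',cv2.resize(b[200:330,250:400],None,fx=4.5,fy=4.5,interpolation=cv2.INTER_CUBIC))
E
```

```text
time: 28.95
tool_pos: [0.6691, -0.1489, 0.0062]
tcp_rot: [-1.357, 0.941, -0.942]
wrist_force: [-0.0, 0.3, 2.5]
width: 0.333
t 28.95 p [ 0.6691 -0.1489  0.0062] jaw 20.52 y [ 7.e-04 -1.e-04 -1.e+00] q [-0.26  0.49  1.75  0.    0.91 -0.61] F [-0.   0.3  2.5] w 0.333
time: 29.45
tool_pos: [0.6714, -0.1496, 0.0598]
tcp_rot: [-1.355, 0.936, -0.946]
wrist_force: [0.3, -0.3, -1.4]
width: 0.333
t 29.45 p [ 0.6714 -0.1496  0.0598] jaw 20.53 y [ 0.0063 -0.0016 -1.    ] q [-0.26  0.43  1.72 -0.    0.99 -0.61] F [ 0.3 -0.3 -1.4] w 0.333
shift tool [-0.046   0.0464 -0.1441]
 turn [-0.0057  0.2221  0.0031] final axes X [ 0.136 -0.991  0.   ] Z [0.991 0.136 0.   ]   shift in final axes [-0.013   0.0473 -0.1504]
 turn [ 0.0046 -2.9195  0.0084] final axes X [-0.136  0.991  0.   ] Z [-0.991 -0.136  0.   ]   shift in final axes [0.013  0.0473 0.1504]
```

View pics/w12.png

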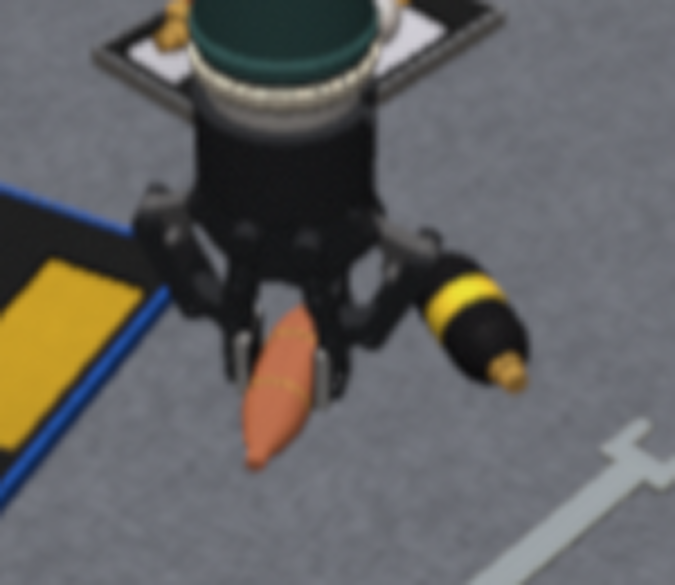

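The copper drier is lifted and held level (crop (280,390)). On to the blue tray's long pocket.

```bash
python3 -m handwheel '[[-0.0115,0,-0.036,0,0,0,0],[-0.0115,0,-0.036,0,0,0,0],[-0.0115,0,-0.036,0,0,0,0],[-0.0115,0,-0.036,0,0,0,0],[0,0,0,0,0.111,0,0],[0,0.012,0,0,0.111,0,0],[0,0.012,0,0,0,0,0],[0,0,0,0,0,0,0]]'; python3 plan.py 0.5206 -0.1571 0.0122 7.8; python3 look.py 13 >/dev/null;python3 - <<'E'
import cv2
b=cv2.imread('pics/scene_13.png'); cv2.imwrite('pics/w13.png',cv2.resize(b[200:350,180:360],None,fx=4,fy=4,interpolation=cv2.INTER_CUBIC))
E
```

```text
time: 30.55
tool_pos: [0.5161, -0.1557, 0.03]
tcp_rot: [-1.273, 1.11, -1.104]
wrist_force: [-0.3, 0.2, -1.2]
width: 0.332
t 30.55 p [ 0.5161 -0.1557  0.03  ] jaw 7.91 y [-0.0037  0.0013 -1.    ] q [-0.34  0.22  2.06  0.    0.86 -0.48] F [-0.3  0.2 -1.2] w 0.332
shift tool [0.0021 0.0178 0.0043]
 turn [-2.9000e-03 -3.1397e+00 -5.5000e-03] final axes X [-0.136  0.991  0.   ] Z [-0.991 -0.136  0.   ]   shift in final axes [-0.002   0.0178 -0.0042]
 turn [ 0.0035  0.0019 -0.0018] final axes X [ 0.136 -0.991  0.   ] Z [0.991 0.136 0.   ]   shift in final axes [0.002  0.0178 0.0042]
 turn [-2.9000e-03 -3.1397e+00 -5.5000e-03] final axes X [-0.136  0.991  0.   ] Z [-0.991 -0.136  0.   ]   shift in final axes [-0.002   0.0178 -0.0042]
```

View pics/w13.png

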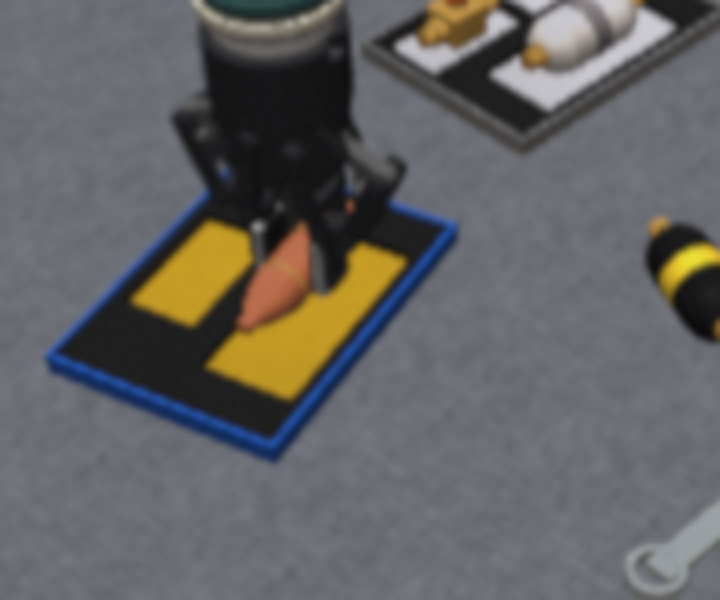

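It hangs above the long yellow pocket, aligned with it (crop (280,275)). Lowering.

```bash
python3 -m handwheel '[[0.0021,0.008,0.0043,0.0035,0.002,-0.0018,0],[0,0.005,0,0,0,0,0],[0,0.002,0,0,0,0,0],[0,0,0,0,0,0,0]]';python3 plan.py 0.5206 -0.1571 0.0122 7.8;python3 -m handwheel '[[0,0.001,0,0,0,0,0],[0,0,0,0,0,0,0]]'; python3 plan.py 0.5206 -0.1571 0.0122 7.8
```

```text
time: 31.15
tool_pos: [0.5221, -0.1577, 0.0166]
tcp_rot: [-1.268, 1.107, -1.112]
wrist_force: [-0.9, 0.1, -2.0]
width: 0.332
t 31.15 p [ 0.5221 -0.1577  0.0166] jaw 7.69 y [ 0.0031 -0.0011 -1.    ] q [-0.34  0.25  2.06  0.    0.83 -0.47] F [-0.9  0.1 -2. ] w 0.332
shift tool [-0.0008  0.0044 -0.0014]
 turn [-2.3000e-03  3.1397e+00 -4.5000e-03] final axes X [-0.136  0.991  0.   ] Z [-0.991 -0.136  0.   ]   shift in final axes [0.0008 0.0044 0.0014]
 turn [-0.0029 -0.0019  0.0015] final axes X [ 0.136 -0.991  0.   ] Z [0.991 0.136 0.   ]   shift in final axes [-0.0008  0.0044 -0.0014]
 turn [-2.3000e-03  3.1397e+00 -4.5000e-03] final axes X [-0.136  0.991  0.   ] Z [-0.991 -0.136  0.   ]   shift in final axes [0.0008 0.0044 0.0014]
time: 31.4
tool_pos: [0.5224, -0.1578, 0.016]
tcp_rot: [-1.268, 1.106, -1.113]
wrist_force: [0.0, 0.7, -1.4]
width: 0.33
t 31.4 p [ 0.5224 -0.1578  0.016 ] jaw 7.69 y [ 0.0039 -0.0014 -1.    ] q [-0.34  0.25  2.06  0.    0.82 -0.47] F [ 0.   0.7 -1.4] w 0.33
shift tool [-0.001   0.0038 -0.0017]
 turn [-3.0000e-03  3.1397e+00 -5.8000e-03] final axes X [-0.136  0.991  0.   ] Z [-0.991 -0.136  0.   ]   shift in final axes [0.001  0.0038 0.0017]
 turn [-0.0037 -0.0019  0.0019] final axes X [ 0.136 -0.991  0.   ] Z [0.991 0.136 0.   ]   shift in final axes [-0.001   0.0038 -0.0017]
 turn [-3.0000e-03  3.1397e+00 -5.8000e-03] final axes X [-0.136  0.991  0.   ] Z [-0.991 -0.136  0.   ]   shift in final axes [0.001  0.0038 0.0017]
```

```bash
python3 -m handwheel '[[-0.001,0.0022,-0.0017,-0.0035,-0.002,0.0018,0],[0,0,0,0,0,0,0]]';python3 -m handwheel '[[0,0.0008,0,0,0,0,0],[0,0,0,0,0,0,0]]';python3 -m handwheel '[[0,0.0006,0,0,0,0,0],[0,0,0,0,0,0,0]]'; python3 plan.py 0.5206 -0.1571 0.0122 7.8
```

```text
time: 31.65
tool_pos: [0.5202, -0.1569, 0.0134]
tcp_rot: [-1.271, 1.109, -1.108]
wrist_force: [-0.7, 0.5, -1.6]
width: 0.331
time: 31.9
tool_pos: [0.5205, -0.157, 0.0128]
tcp_rot: [-1.271, 1.108, -1.108]
wrist_force: [-0.2, 0.2, -2.6]
width: 0.335
time: 32.15
tool_pos: [0.5205, -0.157, 0.0122]
tcp_rot: [-1.271, 1.108, -1.108]
wrist_force: [-0.0, 0.7, -2.0]
width: 0.337
t 32.15 p [ 0.5205 -0.157   0.0122] jaw 7.81 y [-1.e-04  0.e+00 -1.e+00] q [-0.34  0.26  2.06 -0.    0.82 -0.48] F [-0.   0.7 -2. ] w 0.337
shift tool [0.0001 0.     0.0001]
 turn [-0.0000e+00 -3.1415e+00 -2.0000e-04] final axes X [-0.136  0.991  0.   ] Z [-0.991 -0.136  0.   ]   shift in final axes [-0.0001  0.     -0.0001]
 turn [ 0.0001  0.0001 -0.    ] final axes X [ 0.136 -0.991  0.   ] Z [0.991 0.136 0.   ]   shift in final axes [0.0001 0.     0.0001]
 turn [-0.0000e+00 -3.1415e+00 -2.0000e-04] final axes X [-0.136  0.991  0.   ] Z [-0.991 -0.136  0.   ]   shift in final axes [-0.0001  0.     -0.0001]
```

```bash
python3 -m handwheel '[[0,0.0004,0,0,0,0,0],[0,0,0,0,0,0,0]]'; python3 -m handwheel '[[0,0.0003,0,0,0,0,0],[0,0,0,0,0,0,0]]'
```

```text
time: 32.4
tool_pos: [0.5206, -0.1571, 0.0122]
tcp_rot: [-1.271, 1.108, -1.108]
wrist_force: [-2.1, 0.6, 1.5]
width: 0.333
time: 32.65
tool_pos: [0.5206, -0.1571, 0.0122]
tcp_rot: [-1.271, 1.108, -1.108]
wrist_force: [-2.8, -0.1, 6.7]
width: 0.336
```

```bash
python3 -m handwheel '[[0,0,0,0,0,0,0.4],[0,0,0,0,0,0,0.5],[0,0,0,0,0,0,0.6],[0,0,0,0,0,0,0.6],[0,-0.02,0,0,0,0,0.6],[0,-0.05,0,0,0,0,0.6],[0,-0.05,0,0,0,0,0.8],[0,-0.03,0,0,0,0,0.9]]'; python3 look.py 14 >/dev/null; python3 - <<'E'
import cv2
a=cv2.imread('pics/top_14.png'); b=cv2.imread('pics/scene_14.png')
cv2.imwrite('pics/v14.png',cv2.resize(a[245:305,450:510],None,fx=9,fy=9,interpolation=cv2.INTER_CUBIC))
cv2.imwrite('pics/w14.png',cv2.resize(b[315:375,120:190],None,fx=9,fy=9,interpolation=cv2.INTER_CUBIC))
cv2.imwrite('pics/x14.png',cv2.resize(b[220:330,180:330],None,fx=4,fy=4,interpolation=cv2.INTER_CUBIC))
E
```

```text
time: 33.65
tool_pos: [0.5218, -0.1575, 0.1647]
tcp_rot: [-1.269, 1.105, -1.111]
wrist_force: [0.5, 0.2, -0.7]
width: 0.905
```

View pics/v14.png

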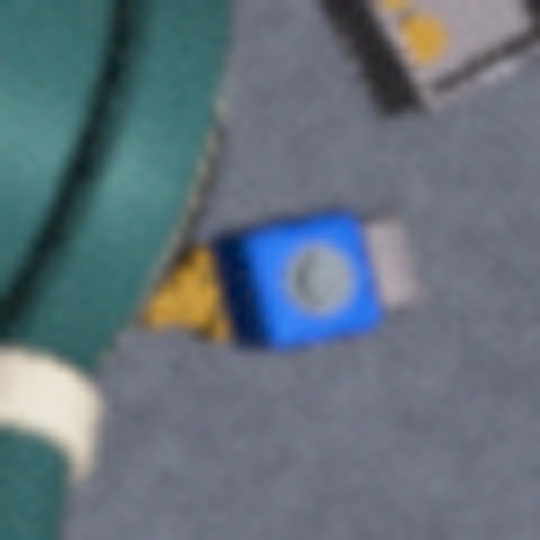

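View pics/w14.png

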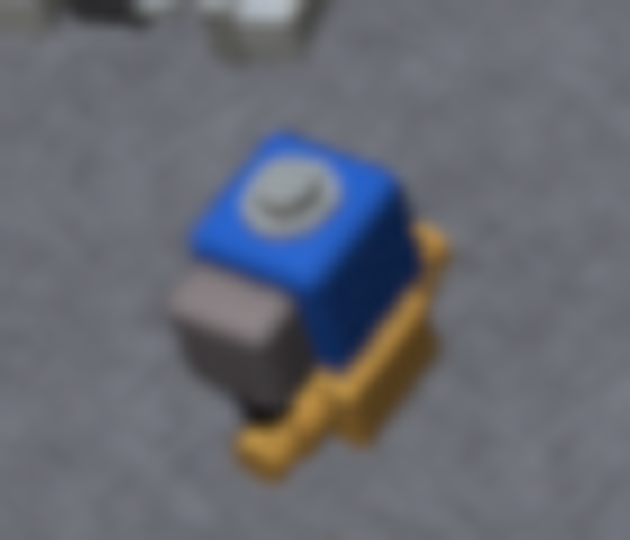

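View pics/x14.png

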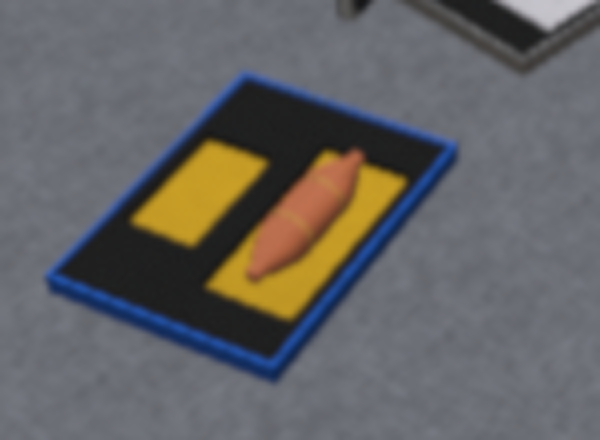

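```bash
python3 - <<'E'
from m import *
t=load('top','14'); s=load('scene','14')
f=lambda q:np.array(q)/9+[450-4/9*0,245]
g=lambda q:np.array(q)/9+[120,315]
print('top nut',ray(t,f([[318,279]]),.066)[0].round(4)); w=ray(t,f([[240,232],[355,215],[383,330],[270,350]]),.061)[:,:2]
an=lambda a:np.degrees(np.arctan2(a[1],a[0])).round(1)
print(w.mean(0).round(4),an(w[1]-w[0]),an(w[2]-w[3]),an(w[0]-w[3]),an(w[1]-w[2]),np.linalg.norm(w[1]-w[0]),np.linalg.norm(w[1]-w[2]))
print('sc nut',ray(s,g([[291,194]]),.066)[0].round(4)); w=ray(s,g([[285,130],[410,190],[318,290],[190,240]]),.061)[:,:2]
print(w.round(4).tolist(),w.mean(0).round(4),an(w[3]-w[0]),an(w[2]-w[1]),an(w[1]-w[0]),an(w[2]-w[3]))
print('brass ends sc',ray(s,g([[435,245],[262,455]]),.010).round(4))
E
python3 plan.py 0.505 -0.431 0.11 13
```

```text
top nut [ 0.5018 -0.4302  0.066 ]
[ 0.5012 -0.4306] -80.1 -78.6 14.1 13.3 0.032749351140975755 0.03236859640775073
sc nut [ 0.5077 -0.4323  0.066 ]
[[0.4892, -0.4193], [0.523, -0.4148], [0.5273, -0.4438], [0.4958, -0.4508]] [ 0.5088 -0.4322] -78.3 -81.6 7.7 12.6
brass ends sc [[ 0.4987 -0.3994  0.01  ]
 [ 0.5108 -0.4599  0.01  ]]
t 33.75 p [ 0.5237 -0.1581  0.1664] jaw 7.81 y [ 0.0085 -0.003  -1.    ] q [-0.34  0.07  1.96  0.    1.11 -0.48] F [ 0.5 -1.4  0.3] w 0.904
shift tool [ 0.2676  0.0571 -0.0561]
 turn [-0.0068  3.0509 -0.0119] final axes X [-0.225  0.974  0.   ] Z [-0.974 -0.225  0.   ]   shift in final axes [-0.2617  0.0564  0.0796]
 turn [-0.0078 -0.0907  0.0045] final axes X [ 0.225 -0.974  0.   ] Z [0.974 0.225 0.   ]   shift in final axes [ 0.2617  0.0564 -0.0796]
 turn [-0.0068  3.0509 -0.0119] final axes X [-0.225  0.974  0.   ] Z [-0.974 -0.225  0.   ]   shift in final axes [-0.2617  0.0564  0.0796]
```

```bash
python3 -m handwheel '[[0.0446,0,-0.0094,0,0,0,0.95],[0.0446,0,-0.0094,0,0,0,0.95],[0.0446,0,-0.0094,0,0,0,0.95],[0.0446,0,-0.0094,0,0,0,0.95],[0.0446,0,-0.0094,0,0,0,0.95],[0.0446,0,-0.0091,0,-0.056,0,0.95],[0,0.02,0,0,0,0,0.95],[0,0.02,0,0,0,0,0.95]]';python3 -m handwheel '[[0,0,0,0,0,0,0.95]]'; python3 plan.py 0.5045 -0.431 0.026 11; python3 look.py 15 >/dev/null; python3 - <<'E'
import cv2
a=cv2.imread('pics/top_15.png'); b=cv2.imread('pics/scene_15.png')
cv2.imwrite('pics/v15.png',cv2.resize(a[180:320,200:430],None,fx=3.4,fy=3.4,interpolation=cv2.INTER_CUBIC))
cv2.imwrite('pics/w15.png',cv2.resize(b[240:390,90:270],None,fx=4,fy=4,interpolation=cv2.INTER_CUBIC))
E
```

```text
time: 34.75
tool_pos: [0.5004, -0.4287, 0.1187]
tcp_rot: [-1.293, 1.07, -1.065]
wrist_force: [0.6, 1.1, -0.4]
width: 0.947
time: 34.88
tool_pos: [0.4992, -0.4264, 0.1171]
tcp_rot: [-1.294, 1.072, -1.059]
wrist_force: [-0.8, 0.2, 0.6]
width: 0.945
t 34.88 p [ 0.4992 -0.4264  0.1171] jaw 11.06 y [-0.0058  0.0057 -1.    ] q [-0.75  0.32  1.75  0.    1.08 -0.94] F [-0.8  0.2  0.6] w 0.945
shift tool [0.0061 0.091  0.0047]
 turn [-0.0105 -3.1405 -0.0072] final axes X [-0.191  0.982  0.   ] Z [-0.982 -0.191  0.   ]   shift in final axes [-0.0055  0.0911 -0.0043]
 turn [ 0.0046  0.001  -0.0067] final axes X [ 0.191 -0.982  0.   ] Z [0.982 0.191 0.   ]   shift in final axes [0.0055 0.0911 0.0043]
 turn [-0.0105 -3.1405 -0.0072] final axes X [-0.191  0.982  0.   ] Z [-0.982 -0.191  0.   ]   shift in final axes [-0.0055  0.0911 -0.0043]
```

View pics/v15.png

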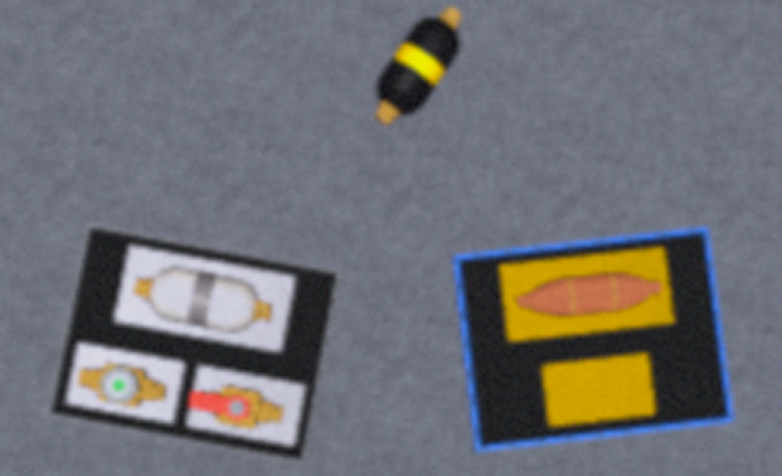

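View pics/w15.png

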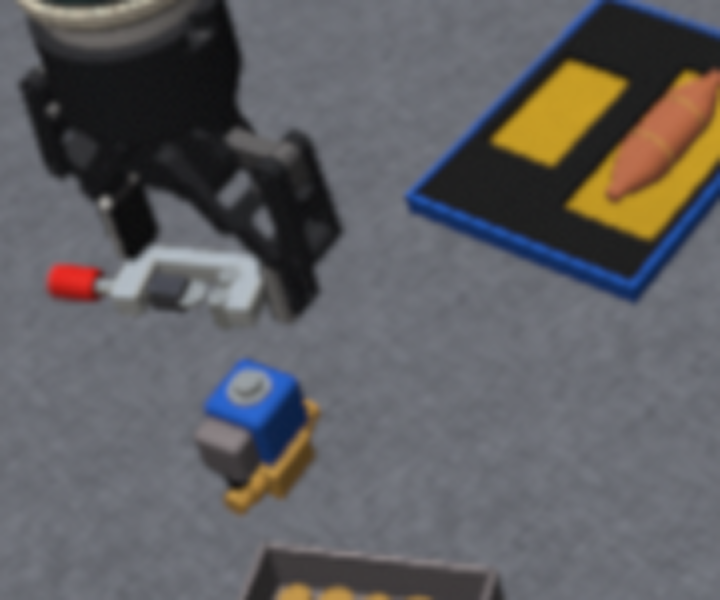

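The copper drier lies centred in the yellow long pocket (top crop (590,293)) and the black drier is undisturbed. The solenoid, at scene crop (250,430), lies under the open jaws. Descending.

```bash
python3 -m handwheel '[[0.005,0,0.0043,0,0,0,0.95],[0,0,0,0,0,0,0.95]]'; python3 plan.py 0.5045 -0.431 0.026 11
```

```text
time: 35.22
tool_pos: [0.5078, -0.4343, 0.1229]
tcp_rot: [-1.294, 1.064, -1.068]
wrist_force: [0.1, -0.8, -1.0]
width: 0.953
t 35.23 p [ 0.5078 -0.4343  0.1229] jaw 11.05 y [ 0.0019 -0.0017 -1.    ] q [-0.74  0.33  1.72  0.    1.08 -0.94] F [ 0.1 -0.8 -1. ] w 0.953
shift tool [-0.0041  0.0969 -0.0027]
 turn [ 3.3000e-03 -3.1407e+00  2.5000e-03] final axes X [-0.191  0.982  0.   ] Z [-0.982 -0.191  0.   ]   shift in final axes [0.0039 0.0969 0.0026]
 turn [-0.0016  0.0009  0.0021] final axes X [ 0.191 -0.982  0.   ] Z [0.982 0.191 0.   ]   shift in final axes [-0.0039  0.0969 -0.0026]
 turn [ 3.3000e-03 -3.1407e+00  2.5000e-03] final axes X [-0.191  0.982  0.   ] Z [-0.982 -0.191  0.   ]   shift in final axes [0.0039 0.0969 0.0026]
```

```bash
python3 -m handwheel '[[-0.0039,0.02,-0.0026,0,0,0,0.95],[0,0.03,0,0,0,0,0.95],[0,0.025,0,0,0,0,0.95],[0,0.014,0,0,0,0,0.95],[0,0.006,0,0,0,0,0.95],[0,0,0,0,0,0,0.95],[0,0,0,0,0,0,0.95]]'; python3 plan.py 0.5045 -0.431 0.026 11
```

```text
time: 36.1
tool_pos: [0.5039, -0.4312, 0.0277]
tcp_rot: [-1.294, 1.065, -1.068]
wrist_force: [0.4, -0.4, 0.3]
width: 0.954
t 36.1 p [ 0.5039 -0.4312  0.0277] jaw 11.01 y [ 0.0015 -0.0014 -1.    ] q [-0.75  0.43  1.79  0.    0.92 -0.94] F [ 0.4 -0.4  0.3] w 0.954
shift tool [-0.0001  0.0017  0.0006]
 turn [ 2.6000e-03 -3.1414e+00  1.9000e-03] final axes X [-0.191  0.982  0.   ] Z [-0.982 -0.191  0.   ]   shift in final axes [ 0.0001  0.0017 -0.0006]
 turn [-0.0012  0.0002  0.0016] final axes X [ 0.191 -0.982  0.   ] Z [0.982 0.191 0.   ]   shift in final axes [-0.0001  0.0017  0.0006]
 turn [ 2.6000e-03 -3.1414e+00  1.9000e-03] final axes X [-0.191  0.982  0.   ] Z [-0.982 -0.191  0.   ]   shift in final axes [ 0.0001  0.0017 -0.0006]
```

```bash
python3 -m handwheel '[[0,0.0015,0.0006,0,0,0,0.7],[0,0,0,0,0,0,0.55],[0,0,0,0,0,0,0.45],[0,0,0,0,0,0,0.4],[0,0,0,0,0,0,0.3],[0,0,0,0,0,0,0],[0,0,0,0,0,0,0],[0,0,0,0,0,0,0]]' 45;python3 plan.py;  python3 look.py 16 >/dev/null;python3 - <<'E'
import cv2
b=cv2.imread('pics/scene_16.png'); cv2.imwrite('pics/w16.png',cv2.resize(b[270:390,90:230],None,fx=5,fy=5,interpolation=cv2.INTER_CUBIC))
E
```

```text
time: 37.1
tool_pos: [0.5038, -0.4305, 0.0253]
tcp_rot: [-1.294, 1.066, -1.067]
wrist_force: [-1.4, 0.8, 4.1]
width: 0.393
t 37.1 p [ 0.5038 -0.4305  0.0253] jaw 11.01 y [ 1.e-04 -1.e-04 -1.e+00] q [-0.74  0.43  1.79 -0.    0.92 -0.94] F [-1.4  0.8  4.1] w 0.393
```

View pics/w16.png

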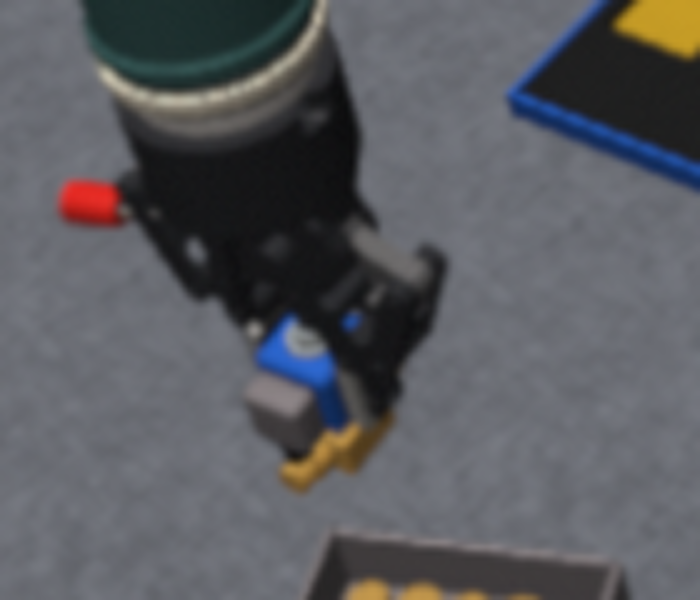

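The solenoid is gripped upright by its coil (crop (300,370)), width 0.39. Lifting and carrying.

```bash
python3 -m handwheel '[[0,-0.01,0,0,0,0,0],[0,-0.025,0,0,0,0,0],[0,-0.025,0,0,0,0,0],[0,0,0,0,0.028,0,0],[0,0,0,0,0.028,0,0]]';python3 plan.py 0.4479 -0.167 0.0313 7.8
```

```text
time: 37.83
tool_pos: [0.5032, -0.4299, 0.084]
tcp_rot: [-1.27, 1.111, -1.109]
wrist_force: [0.2, 1.0, -2.7]
width: 0.395
t 37.83 p [ 0.5032 -0.4299  0.084 ] jaw 7.69 y [-0.001  0.001 -1.   ] q [-0.74  0.36  1.76  0.    1.02 -0.88] F [ 0.2  1.  -2.7] w 0.395
shift tool [-0.2679  0.053  -0.0196]
 turn [1.8000e-03 3.1396e+00 1.4000e-03] final axes X [-0.136  0.991  0.   ] Z [-0.991 -0.136  0.   ]   shift in final axes [0.268  0.0527 0.0191]
 turn [ 0.0009 -0.002  -0.0011] final axes X [ 0.136 -0.991  0.   ] Z [0.991 0.136 0.   ]   shift in final axes [-0.268   0.0527 -0.0191]
 turn [1.8000e-03 3.1396e+00 1.4000e-03] final axes X [-0.136  0.991  0.   ] Z [-0.991 -0.136  0.   ]   shift in final axes [0.268  0.0527 0.0191]
```

```bash
python3 -m handwheel '[[-0.038,0,-0.0028,0,-0.002,0,0],[-0.0385,0,-0.0028,0,0,0,0],[-0.0385,0,-0.0028,0,0,0,0],[-0.0385,0,-0.0028,0,0,0,0],[-0.0385,0,-0.0028,0,0,0,0],[-0.0385,0,-0.0028,0,0,0,0],[-0.0375,0,-0.0024,0,0,0,0],[0,0,0,0,0,0,0]]';python3 -m handwheel '[[0,0.015,0,0,0,0,0],[0,0.015,0,0,0,0,0],[0,0.01,0,0,0,0,0],[0,0,0,0,0,0,0],[0,0,0,0,0,0,0]]';python3 plan.py 0.4479 -0.167 0.0313 7.8;  python3 look.py 17 >/dev/null;python3 - <<'E'
import cv2
b=cv2.imread('pics/scene_17.png'); cv2.imwrite('pics/w17.png',cv2.resize(b[190:330,170:320],None,fx=4.2,fy=4.2,interpolation=cv2.INTER_CUBIC))
E
```

```text
time: 38.83
tool_pos: [0.4454, -0.1648, 0.083]
tcp_rot: [-1.273, 1.11, -1.102]
wrist_force: [-1.0, -0.3, -1.8]
width: 0.393
time: 39.45
tool_pos: [0.4481, -0.168, 0.0451]
tcp_rot: [-1.271, 1.107, -1.107]
wrist_force: [0.7, -0.9, -2.2]
width: 0.393
t 39.45 p [ 0.4481 -0.168   0.0451] jaw 7.89 y [ 1.e-04 -1.e-04 -1.e+00] q [-0.41  0.09  2.18 -0.    0.86 -0.55] F [ 0.7 -0.9 -2.2] w 0.393
shift tool [-0.001   0.0138 -0.0001]
 turn [ 1.00e-04 -3.14e+00  1.00e-04] final axes X [-0.136  0.991  0.   ] Z [-0.991 -0.136  0.   ]   shift in final axes [0.001  0.0138 0.0001]
 turn [-0.0001  0.0016  0.0001] final axes X [ 0.136 -0.991  0.   ] Z [0.991 0.136 0.   ]   shift in final axes [-0.001   0.0138 -0.0001]
 turn [ 1.00e-04 -3.14e+00  1.00e-04] final axes X [-0.136  0.991  0.   ] Z [-0.991 -0.136  0.   ]   shift in final axes [0.001  0.0138 0.0001]
```

View pics/w17.png

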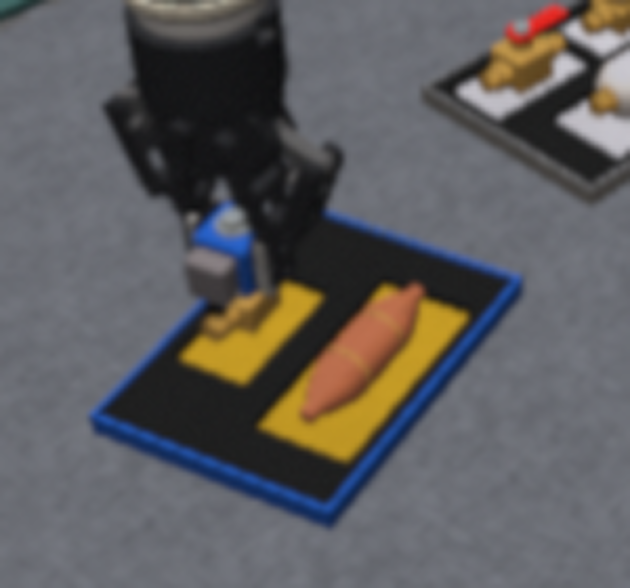

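The solenoid hangs upright over the small yellow pocket (crop (235,280)). Lowering.

```bash
python3 -m handwheel '[[-0.001,0.006,0,0,0.0015,0,0],[0,0.005,0,0,0,0,0],[0,0.001,0,0,0,0,0],[0,0,0,0,0,0,0],[0,0,0,0,0,0,0]]';python3 -m handwheel '[[0,0.0008,0,0,0,0,0],[0,0,0,0,0,0,0]]';python3 -m handwheel '[[0,0.0006,0,0,0,0,0],[0,0,0,0,0,0,0]]'; python3 plan.py 0.4479 -0.167 0.0313 7.8
```

```text
time: 40.17
tool_pos: [0.4479, -0.1667, 0.0332]
tcp_rot: [-1.271, 1.108, -1.108]
wrist_force: [-0.2, -0.3, -2.3]
width: 0.396
time: 40.42
tool_pos: [0.4478, -0.1666, 0.0323]
tcp_rot: [-1.271, 1.108, -1.108]
wrist_force: [-1.3, -0.4, -2.1]
width: 0.399
time: 40.67
tool_pos: [0.4477, -0.1666, 0.0316]
tcp_rot: [-1.271, 1.108, -1.108]
wrist_force: [-0.0, 0.4, -2.5]
width: 0.391
t 40.67 p [ 0.4477 -0.1666  0.0316] jaw 7.83 y [-1.e-04  0.e+00 -1.e+00] q [-0.41  0.11  2.19  0.    0.83 -0.55] F [-0.   0.4 -2.5] w 0.391
shift tool [0.0004 0.0003 0.0001]
 turn [-1.0000e-04 -3.1411e+00 -1.0000e-04] final axes X [-0.136  0.991  0.   ] Z [-0.991 -0.136  0.   ]   shift in final axes [-0.0004  0.0003 -0.0001]
 turn [ 0.0001  0.0005 -0.0001] final axes X [ 0.136 -0.991  0.   ] Z [0.991 0.136 0.   ]   shift in final axes [0.0004 0.0003 0.0001]
 turn [-1.0000e-04 -3.1411e+00 -1.0000e-04] final axes X [-0.136  0.991  0.   ] Z [-0.991 -0.136  0.   ]   shift in final axes [-0.0004  0.0003 -0.0001]
```

```bash
python3 -m handwheel '[[0,0.0004,0,0,0,0,0],[0,0,0,0,0,0,0]]';python3 -m handwheel '[[0,0.0004,0,0,0,0,0],[0,0,0,0,0,0,0]]'
```

```text
time: 40.92
tool_pos: [0.4478, -0.1666, 0.0313]
tcp_rot: [-1.271, 1.108, -1.108]
wrist_force: [0.2, -0.3, -1.1]
width: 0.394
time: 41.18
tool_pos: [0.4479, -0.1666, 0.0313]
tcp_rot: [-1.271, 1.108, -1.108]
wrist_force: [-2.9, 0.8, 4.2]
width: 0.396
```

```bash
python3 -m handwheel '[[0,0,0,0,0,0,0.44],[0,0,0,0,0,0,0.5],[0,0,0,0,0,0,0.55],[0,0,0,0,0,0,0.55],[0,-0.02,0,0,0,0,0.55],[0,-0.05,0,0,0,0,0.55],[0,-0.05,0,0,0,0,0.55],[0,-0.04,0,0,0,0,0.6]]';python3 -m handwheel '[[0.04,0,-0.005,0,0,0,0.8],[0.04,0,-0.005,0,0,0,0.8],[0.04,0,-0.005,0,0,0,0.8],[0.04,0,-0.005,0,0,0,0.8],[0.04,0,-0.005,0,0,0,0.8],[0.04,0,-0.005,0,0,0,0.8],[0.04,0,-0.005,0,0,0,0.8],[0,0,0,0,0,0,0.8]]'; python3 look.py 18 >/dev/null;python3 - <<'E'
import cv2
a=cv2.imread('pics/top_18.png'); b=cv2.imread('pics/scene_18.png')
cv2.imwrite('pics/v18.png',cv2.resize(a[180:320,100:430],None,fx=2.4,fy=2.4,interpolation=cv2.INTER_CUBIC))
cv2.imwrite('pics/v18b.png',cv2.resize(a[240:320,210:420],None,fx=3.8,fy=3.8,interpolation=cv2.INTER_CUBIC))
cv2.imwrite('pics/w18.png',cv2.resize(b[160:330,170:390],None,fx=3.5,fy=3.5,interpolation=cv2.INTER_CUBIC))
E
```

```text
time: 42.18
tool_pos: [0.4482, -0.1668, 0.1931]
tcp_rot: [-1.27, 1.106, -1.109]
wrist_force: [-0.5, 0.9, -1.0]
width: 0.599
time: 43.18
tool_pos: [0.4509, -0.4513, 0.1905]
tcp_rot: [-1.27, 1.11, -1.11]
wrist_force: [-0.3, 0.5, 0.3]
width: 0.796
```

View pics/v18.png

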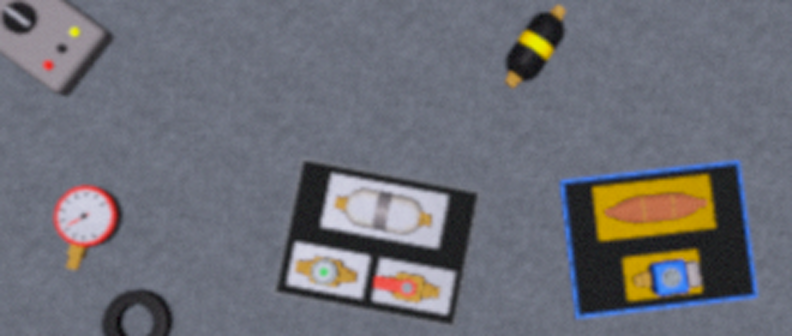

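View pics/v18b.png

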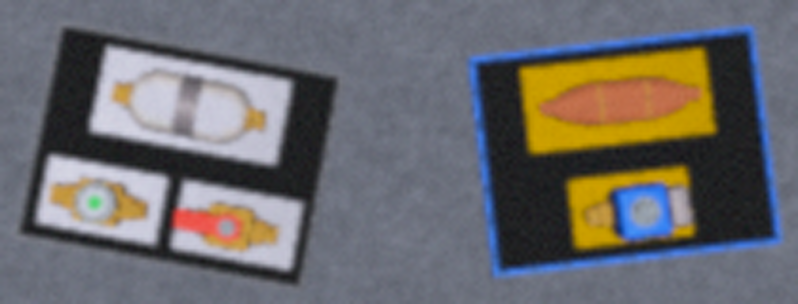

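View pics/w18.png

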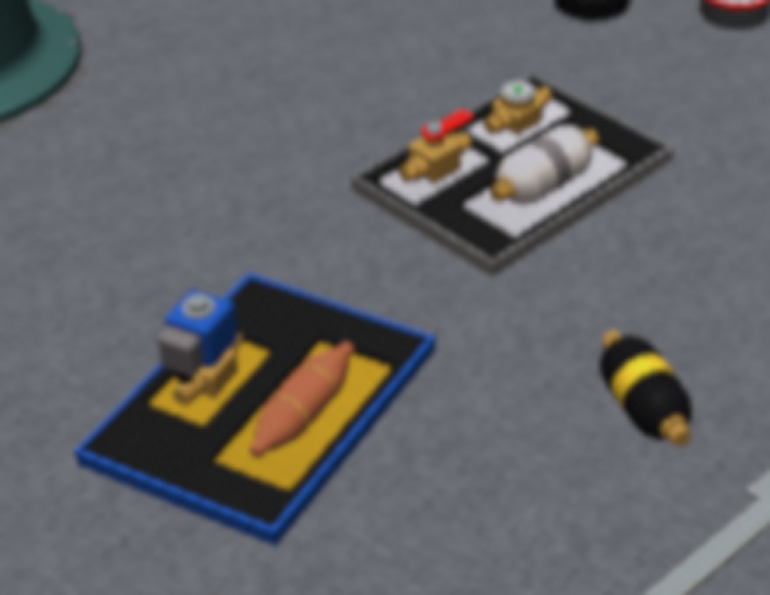

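All five parts look seated in the pictures. A numeric check of the tops and centres before handing in.

```bash
python3 - <<'E'
from m import *
t=load('top','18')
def tray(c,yaw,p): 
    a=np.radians(yaw); R=np.array([[np.cos(a),-np.sin(a)],[np.sin(a),np.cos(a)]]); return ((p-np.array(c))@R*1000).round(1)
G=((0.5087-.034*np.cos(np.radians(9.2)),0.1333+.034*np.sin(np.radians(9.2))),-9.2)
B=((0.5206-.034*np.cos(np.radians(7.8)),-0.1571-.034*np.sin(np.radians(7.8))),7.8)
f=lambda x,y:np.array([[x/3.8+210,y/3.8+240]])
for n,tr,px,z in (('wd L',G,(120,95),.026),('wd R',G,(257,119),.026),('sg dot',G,(95,202),.036),('sg L',G,(56,196),.016),('sg R',G,(142,211),.016),('valve pivot',G,(227,228),.044),('valve R',G,(273,237),.016),('cop L',B,(541,109),.021),('cop R',B,(700,94),.021),('nut',B,(645,208),.072),('sol L',B,(588,216),.016)):
    u=f(*px); w=ray(t,u,z)[0]; i,j=u[0].round().astype(int); d=t['z_map'][j,i]
    o=t['world_from_camera']; q=cv2.undistortPoints(u.reshape(1,1,2),t['mtx'],t['dist'])[0,0]; P=o[:3,:3]@(np.r_[q,1]*d)+o[:3,3]
    print(n,tray(*tr,w[:2]),'depth top z mm',(P[2]*1000).round(1))
E
python3 plan.py
```

```text
wd L [31.4 43.5] depth top z mm 29.0
wd R [ 32.9 -49. ] depth top z mm 35.9
sg dot [-40.5  43.6] depth top z mm 38.0
sg L [-42.4  72.9] depth top z mm 23.8
sg R [-41.4  14.8] depth top z mm 22.4
valve pivot [-40.6 -45.1] depth top z mm 47.3
valve R [-42.  -74.2] depth top z mm 21.9
cop L [32.8 53. ] depth top z mm 27.0
cop R [ 31.3 -55.3] depth top z mm 24.4
nut [-38.6  -0.5] depth top z mm 75.9
sol L [-41.8  29.2] depth top z mm 23.2
t 43.27 p [ 0.4509 -0.4486  0.1903] jaw 7.78 y [-7.0e-04  1.3e-03 -1.0e+00] q [-0.82  0.22  1.74  0.    1.19 -0.96] F [-0.2 -0.  -0.5] w 0.801
```

```bash
python3 -c "
from workcell import workorder
print(workorder.finish_job())"
```

```text
the job is handed in; nothing more can be done
None
```

Both kits are made up and handed in at about 43 s of the 109 s allowed.

- **Order:** I placed the white drier, sight glass and red-levered valve in the grey tray, then the copper drier and solenoid valve in the blue tray. I lowered each part until it touched the pocket floor, at 4–7 N, before opening the fingers. The copper drier was regripped about 3 mm higher on the felt before lifting, to keep the fingertips off the foam.
- **Last checks:** in both final camera views every part lies or stands in its own pocket. Measured centres are within about 3 mm of the pocket centres. The TCP heights at touchdown agree with the parts resting on the pocket floors to about 0.1 mm. The black drier and gauge show no sign of having moved, and the gripper was clear of everything.
- **Disagreements:** the two cameras differed by about 6 mm in x on the tall solenoid before pickup, so I used the mean and the grasp was good. Single depth-map heights read about 2–4 mm higher than expected on the sight glass, valve and solenoid tops, which I put down to camera calibration and noise. The solenoid's plug hid one of its flare ends and the valve's lever hid one of its own, so I checked those two parts by the nut or pivot and the one visible end.

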